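# Clip a sensor tube into the ratchet clamp and hold it clamped

### The job

Take the aluminium sensor tube from its black cradle and push it down into the forks of the clamp station, past the orange sprung jaw, until it sits fully home with the jaw closed over it. Then pump the two yellow squeeze levers until the red sprung pad reaches the tube and presses it against the steel stop - advance the jaw only with the levers, and do not crush the tube by driving the pad in hard to its end - leaving the other things on the bench where they are. Finish while holding: keep the levers squeezed at the end so that the pad stays pushed in between about a quarter and nine tenths of its 12 mm travel, with nothing else touching the tube.

Things in the scene. Friction and masses are not known exactly. Their poses are not given: they have to be found in the camera images.
- tube_mid (a point): Centre of the aluminium sensor tube: round, 18 mm diameter, 100 mm long, brass bands at both ends, about 90 g; x axis along it, ends alike. It starts level in a black cradle, its centre 32 mm above the bench, on 12 mm wide saddles 34 mm either side of its middle (side ridges up to 30 mm); between them its middle is free for fingers above the 10 mm base plate.
- tube: The same tube (origin at its centre).
- station: Clamp station fixed to the bench, dark base plate x -200 to +152 mm, 76 mm wide, 10 mm thick. Origin on the bench surface; x = clamping direction, z up. All lies along y = 0: yellow levers (x = -112 mm), blue housing (x -148 to -62 mm, 39 mm wide, top at z = 118 mm), jaw plate with red pad, tube clip (centre x = 80 mm), stop (x = 130 to 146 mm).
- clip_seat (a point): Where the tube's centre must finally be: station x = 80, y = 0, z = 42 mm, axes as station. Two forks at station x = 44 and 112 mm, each 14 mm wide (54 mm free between them for fingers), seat at z = 33 mm, plain cheek on -y, orange sprung claw on +y, both up to about 68 mm. Put the tube in from above, along station x, its centre 2 to 6 mm short of this point in x, to clear the stop.
- clip_jaw (a joint): Angle of the orange sprung jaw (both claws, on a shaft along station x at y = 16 mm, top of shaft at z = 18 mm): 0 closed, up to 0.5 rad open towards +y. Pressing the tube down with 5 to 20 N (touches at about z = 60 mm, home at z = 42 mm) opens it about 0.1 rad; it then springs back to 0 over the tube.
- stop: Dark steel end stop on the station; its face towards the tube is at station x = 130 mm, its top at z = 66 mm. This pose is the station's origin. The pad slides the clipped tube the last few mm against it.
- ram (a joint): Advance of toothed bar, jaw plate and pad along station +x, m; starts at 0 to 0.022. The free pad's face is at station x = -25 mm + ram: it meets a tube at the stop at ram = 0.055; end of travel 0.078. Friction of about 2 N holds the bar when the levers open, but the pushed-in pad then springs it back: the clamping force lasts only while the levers stay squeezed.
- jaw: Dark steel jaw plate, 44 mm wide, 14 to 70 mm above the bench, with the red pad on its front; the gripper must not push it. Its pose is the station's origin shifted along station x by ram.
- pad_face (a point): Centre of the front face of the red pad (disc, 22 mm diameter, on a brass stem), 42 mm above the bench.
- pad_tip: The red disc that presses on the tube; its pose is the station's origin shifted along station x by ram minus pad.
- pad (a joint): How far the red pad is pushed in against its spring, m: 0 free, 0.012 bottomed. 1 N plus 2 N per mm: 3 mm is 7 N, 6 mm 13 N, 11 mm 23 N. Over 40 N crushes the tube.
- grip_mid (a point): Fixed point midway between the two yellow levers at the height to pinch them from above: station x = -112, y = 0, z = 147 mm. The levers close towards it along station x, both alike (geared together).
- trigger (a joint): Squeeze of the yellow levers: 0 open (65 mm over their outer sides), 0.40 rad fully squeezed (34 mm). Each ends in a round grip bar, 14 mm thick, 26 mm long in station y, centre 145 mm above the bench; sprung open. A full squeeze takes about 5 N each and advances the jaw about 15 mm; then open fully. At the tube a pinch of 10 N pushes the pad with 9 N, 13 N with 15 N, 20 N with 20 to 25 N.
- trigger_grip: Yellow grip of the front lever (nearer the pad); this pose is at its pivot, station x = -100 mm, 107 mm above the bench.
- screwdriver: Bystander, leave alone: amber-handled screwdriver lying on the bench, about 200 mm long; origin at its underside.
- wrench: Bystander, leave alone: steel spanner lying on the bench; origin at its underside.
- module: Bystander, leave alone: small aluminium electronics box, 50 x 40 x 30 mm, with two brass sockets; origin at its underside.
- flange: Bystander, leave alone: dark steel ring, 64 mm across, 12 mm thick; origin at its underside.
- jar: Bystander, leave alone: glass jar with black cap, 56 mm across, 70 mm tall; origin at its underside.
- tray: Bystander, leave alone: grey open tray, 100 x 140 x 30 mm; origin at its underside.
Things that resemble listed ones, but are neither listed nor needed, are in the scene too. Of the things like the tube, leave any that is blue; of the rest the smaller one is meant.

How it is judged:
On the way, in this order (a step that is already met when the one before it is completed fails the run):
1. the tube sits home in the clip and the sprung jaw has closed over it (y of tube_mid in the frame of clip_seat between -0.003 and 0.003 m and z of tube_mid in the frame of clip_seat between -0.003 and 0.003 m and angle between the x axis of tube_mid and the x axis of station, either way round below 0.06 rad and value of joint clip_jaw below 0.04 rad), for 0.2 s.
2. the red pad, driven by the levers, touches the tube (contact force between pad_tip and tube above 1 N and contact force between the fingers and trigger_grip above 1 N), for 0.1 s.
At the end, for the whole second after the job is handed in: Tube home in the clip (3 mm, 0.06 rad; orange jaw closed within 0.04 rad) and against the stop (2.5 mm, over 3 N); red pad presses it with 5 to 27 N, pushed in 2 to 11.8 mm; fingers still squeeze the front lever with over 3 N, levers turned over 0.03 rad, and do not touch the tube (all of step 1 and x of tube_mid in the frame of clip_seat between -0.0025 and 0.0025 m and contact force between pad_tip and tube between 5 and 27 N and contact force between tube and stop above 3 N and value of joint pad between 0.002 and 0.0118 m and contact force between the fingers and trigger_grip above 3 N and value of joint trigger above 0.03 rad and contact force between the fingers and tube below 0.5 N); the arm keeps its last pose, push and grip.
It fails at once if the tube is crushed: the pad presses it with more than 40 N (contact force between pad_tip and tube above 40 N).
It fails at once if the robot pushes the jaw or pad directly (contact force between any of the fingers, the arm and jaw above 3 N).
It fails at once if another thing on the bench is shifted by more than 40 mm (distance of any of screwdriver, wrench, module, flange, jar, tray from where it was at the start of the episode above 0.04 m).
It also fails if it takes over 64 s, if anything falls off the work surface, if the arm or the gripper's body presses on something with over 40 N, if the wrist force passes 120 N, or if a joint passes its speed limit or range.

### The arm

A 7-joint arm with a two-finger parallel gripper is mounted at the origin on the work surface. World frame = base frame: x ahead of the robot, y to its left, z up, the work surface at z = 0. Lengths are in m, angles in rad, forces in N, time in s.
With the tool pointing down it reaches from about 0.35 to 0.9 m from the base axis. Payload 7.2 kg.
Tool frame: the origin (TCP) lies midway between the tips of the shut fingers; the grasp point (between the pads) lies 19 mm behind it; z points along the fingers, y is the direction in which the jaws open and shut (so a half turn about z gives the same grasp; the last joint's range is limited). The gripper opens to 88 mm and grips with 3 to 60 N. Pads are 20 mm wide; open, the fingers measure 115 mm over their backs; the gripper's body (75 mm by 178 mm) begins 61 mm behind the grasp point.
Start: joints at [1.099, 0.411, -0.013, 1.596, 0.006, 1.134, -0.082], TCP at [0.246, -0.575, 0.223] pointing down, gripper open.
Joint ranges: [-2.95, 2.95], [-0.29, 1.99], [-1.47, 1.44], [0.14, 2.54], [-1.03, 4.17], [0.13, 1.85], [-2.86, 2.86]. Speed limits (rad/s): [2.39, 2.39, 3.01, 3.01, 3.14, 3.14, 3.14].

### API

Orientations are given as a unit quaternion [x, y, z, w].
In Python, from workcell import manip, capture, camera_model, order, masks_of, tip_of gives the robot as it stands.
- The arm moves only by the tool carry_out, never from a script. Its argument "rows" is text: rows parted by semicolons, each of 5 numbers parted by spaces: the shift along the tool's x, y, z in mm, then the turn about the tool's z in degrees, then the closure, from 0 (fully open) to 1 (shut). In form: tx ty tz twist grip; .... A call has 1 to 8 rows; each row is the pose to reach, as a shift and turn from the pose commanded when the call began, along the tool's axes at that moment; what a row does not reach only later rows make up. A row lasts 1/10 s, in which the tool goes at most 50 mm and 8.59 degrees, less where a joint would pass 70% of its speed; a pose out of reach is approached as far as the arm can. A call with a gripper value outside its range is refused whole. The fingers move at their own pace and stop on an object; "grip_force" is the grip in N (left out, the last holds). Time passes only in rows, so rows that repeat a pose let the fingers close. It gives the time, the measured TCP pose, the force and the opening at its end, in the units of the state.
- manip.state(): the state, without advancing time (a new reading comes with each control period).
- capture(name): name is "scene" or "side" or "wrist"; returns the picture (400x640x3 uint8, red, green, blue); there is no depth.
- camera_model(name): a dict with "intrinsics" (3x3 intrinsics, pixels), "world_from_camera" (4x4, takes a point from camera to world coordinates). Camera axes: x right, y down, z forward; pixel columns grow to the right and rows downward; lengths in m; the calibration is good to about 2 mm. A picture is of the moment at which its call begins: read the wrist's pose just before it. camera_model takes no time and is no camera call; for the wrist camera it gives the pose at the moment of the call.
- order.finish_job(): hands the job in, once; it reports no verdict.
Trained networks look in the newest picture that a camera, given by its name, has taken for a name from the list of things; names that differ only in an ending like _2 or _b are one class to them, and where a whole thing is asked for, a point or a joint stands for the part that bears it (a point fixed in the world has none). Each returns a list of dicts, best first, with "score" (0 to 1); they miss things now and then, are a little off and sometimes report something else, mostly with a low value. They report only what shows in the picture. A call takes as long as a camera call. They do not tell look-alikes from the thing itself.
- masks_of(camera, name): "region" (400x640 bool, what is visible of it) and "rect" ([centre column, centre row, width, height] in pixels, round what is visible of it).
- tip_of(camera, name): "point" ([column, row] in pixels: a listed point, or the origin of a listed thing).
The state is a dict: "time_s": time; "joint_pos": joint angles; "joint_vel": joint speeds; "effort": joint torques, N m; "eef_pos": TCP position; "eef_rot": TCP orientation; "force": force on the tool from outside, world axes, zero at the start; "torque": the same for the moment, N m; "grip_width": finger opening in m.
Only numpy, scipy, OpenCV 4.12 (cv2) and the standard library are available. Lean on these libraries where they do the work, as an engineer would, in place of code of your own. Each camera call takes 0.05 s, during which the arm holds its last target.

## Working session

There is one attempt and no reset: what is moved stays moved. The work goes in short steps, Python scripts to look and compute and a tool call to move; the robot and the scene stay as the last step left them, time stands still between calls to the robot, and variables do not carry over. Pictures are saved under pics/ and viewed, and the job is handed in when it is done.

Besides the shell and the picture viewer there is one more tool, called by a JSON object that holds its "api" and its "payload". carry_out: Moves the arm, as the interface text tells. Its arguments: {"type":"object","properties":{"rows":{"type":"string"},"grip_force":{"type":"number"}},"required":["rows"]}

```bash
ls; mkdir -p pics
python3 - <<'E'
from workcell import manip, capture, camera_model
import cv2
s=manip.state(); print(s['time_s'],s['eef_pos'],s['eef_rot'],s['grip_width'])
for n in ['scene','side','wrist']:
    im=capture(n); cv2.imwrite(f'pics/{n}0.png',im[:,:,::-1])
    c=camera_model(n); print(n,c['intrinsics'],c['world_from_camera'])
E
```

```text
pics
0.0 [ 0.24531055 -0.57428547  0.22182039] [ 9.79690805e-01  2.00512536e-01 -2.18383433e-04 -7.75888892e-04] 0.08828027057885053
scene [[369.56848022   0.         324.96033897]
 [  0.         369.56848022 199.52794076]
 [  0.           0.           1.        ]] [[-0.31359418  0.50197228 -0.80602886  1.33096459]
 [ 0.94926533  0.14468567 -0.27921567  0.29465531]
 [-0.0235377  -0.85269566 -0.52187747  0.65696884]
 [ 0.          0.          0.          1.        ]]
side [[398.48399528   0.         318.05302205]
 [  0.         398.48399528 196.19656199]
 [  0.           0.           1.        ]] [[-0.75353925 -0.48877161  0.43963724  0.06084397]
 [-0.65725437  0.54590554 -0.51961893  0.51697191]
 [ 0.01397457 -0.68050676 -0.73260853  0.85198508]
 [ 0.          0.          0.          1.        ]]
wrist [[354.45711792   0.         322.32281457]
 [  0.         354.45711792 202.50566149]
 [  0.           0.           1.        ]] [[ 0.39379525 -0.89052736 -0.22778572  0.30848405]
 [-0.91919688 -0.3819288  -0.09595561 -0.54796065]
 [-0.00154683  0.24716679 -0.96897172  0.38373693]
 [ 0.          0.          0.          1.        ]]
```

View pics/scene0.png

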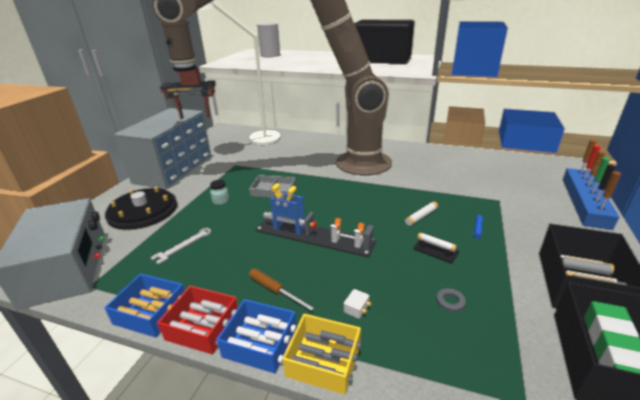

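View pics/side0.png

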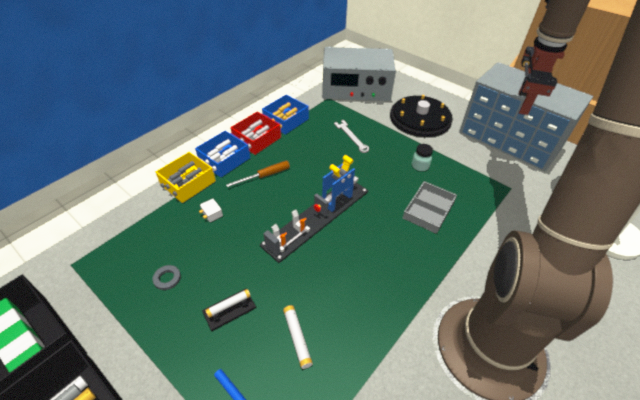

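View pics/wrist0.png

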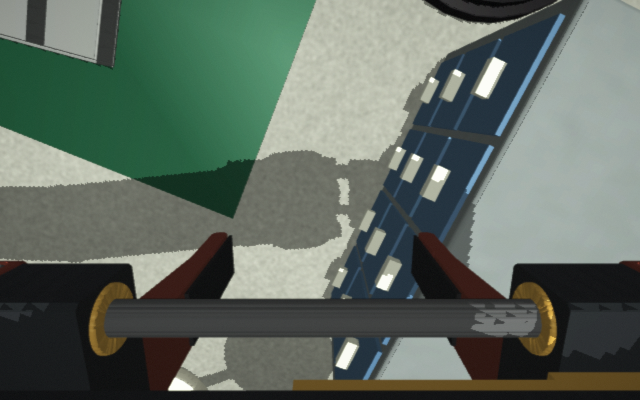

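The scene holds three tube-like things:
- The tube in the black cradle is at scene (437,242), side (228,304).
- A larger one lies loose at scene (422,213), side (297,336).
- A blue one is at scene (479,226), side (230,385).

The cradled one fits: it isn't blue, and it's the smaller of the other two. I'll confirm this with a crop and measure it.

```bash
cat > h.py <<'E'
import numpy as np, cv2
from workcell import manip, capture, camera_model, order, masks_of, tip_of
def ray(c,p):
    K=np.array(c['intrinsics']);T=np.array(c['world_from_camera'])
    d=T[:3,:3]@np.linalg.solve(K,[p[0],p[1],1.]); return T[:3,3],d/np.linalg.norm(d)
def tri(obs):
    A=np.zeros((3,3));b=np.zeros(3)
    for c,p in obs:
        o,d=ray(c,p);M=np.eye(3)-np.outer(d,d);A+=M;b+=M@o
    x=np.linalg.solve(A,b)
    r=[np.linalg.norm((np.eye(3)-np.outer(ray(c,p)[1],ray(c,p)[1]))@(x-c_o(c))) for c,p in obs]
    return x,np.round(np.array(r)*1000,1)
def c_o(c): return np.array(c['world_from_camera'])[:3,3]
def proj(c,X):
    K=np.array(c['intrinsics']);T=np.array(c['world_from_camera'])
    p=K@(T[:3,:3].T@(np.asarray(X)-T[:3,3])); return p[:2]/p[2]
def atz(c,p,z):
    o,d=ray(c,p); return o+d*(z-o[2])/d[2]
E
python3 - <<'E'
from h import *
ims={n:capture(n) for n in ['scene','side']}
C={n:camera_model(n) for n in ims}
def crop(n,x,y,w,h,f):
    return cv2.resize(ims[n][y:y+h,x:x+w],None,fx=f,fy=f,interpolation=cv2.INTER_CUBIC)
cv2.imwrite('pics/c1.png',crop('scene',240,170,160,100,5)[:,:,::-1])
cv2.imwrite('pics/c2.png',crop('side',190,150,200,200,3)[:,:,::-1])
cv2.imwrite('pics/c3.png',crop('scene',380,180,130,100,6)[:,:,::-1])
for n in ['tube_mid','clip_seat','grip_mid','pad_face','station','stop','jaw','trigger_grip']:
    for c in C:
        for r in tip_of(c,n)[:3]: print(n,c,np.round(r['point'],1),round(r['score'],2))
print(manip.state()['time_s'])
E
```

```text
tube_mid scene [421.2 212.4] 0.63
tube_mid scene [433.2 242.9] 0.49
tube_mid side [229.3 305. ] 0.93
tube_mid side [230.  388.7] 0.76
tube_mid side [296.1 334.7] 0.57
clip_seat scene [350.1 231.5] 0.61
clip_seat side [293.1 226.9] 0.92
grip_mid scene [283.2 186.6] 0.98
grip_mid side [339.4 163.1] 0.91
pad_face scene [314.7 228.5] 0.4
pad_face side [314.3 206.2] 0.48
station scene [319.  239.1] 0.96
station scene [352.7 231.8] 0.73
station side [313.8 223.2] 0.87
jaw scene [323.7 237.4] 0.52
jaw side [309.3 224. ] 0.5
trigger_grip scene [290.1 198.4] 0.45
trigger_grip scene [348.7 228.8] 0.42
trigger_grip scene [284.4 189.4] 0.18
trigger_grip side [336.7 177.1] 0.6
trigger_grip side [315.6 207.4] 0.4
1.05
```

View pics/c1.png

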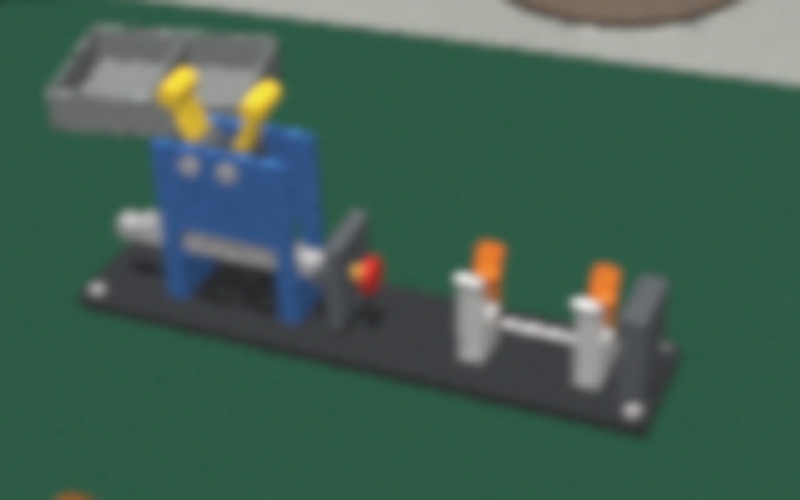

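View pics/c2.png

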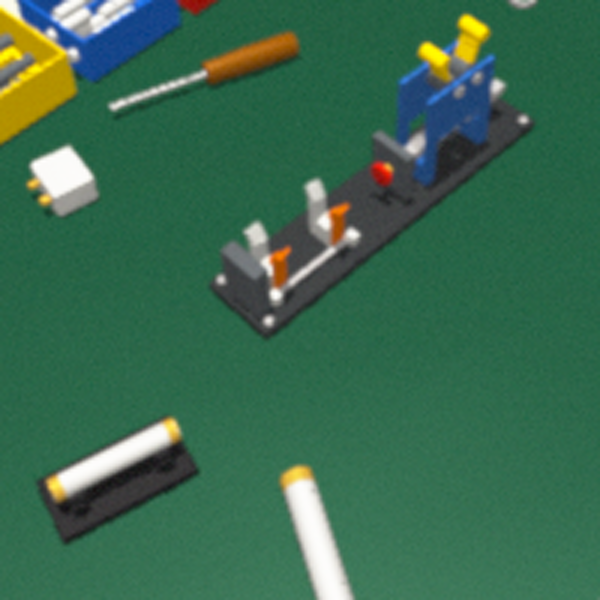

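View pics/c3.png

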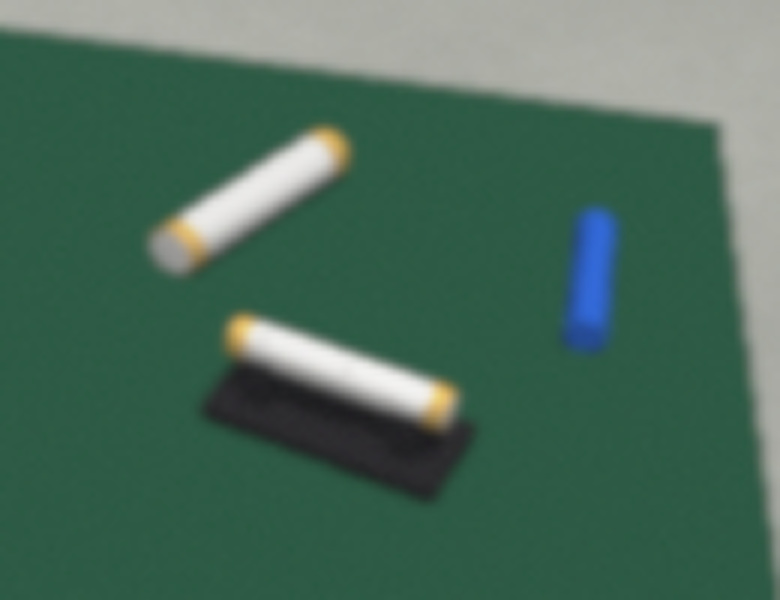

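Run:
```python
from h import *
C={n:camera_model(n) for n in ['scene','side']}
P={'tube':([434.5,242.9],[229.3,305]),'big':([421.2,212.4],[296.1,334.7]),'seat':([350.1,231.5],[293.1,226.9]),'grip':([283.2,186.6],[339.4,163.1]),'station':([319,239.1],[313.8,223.2]),'pad':([314.7,228.5],[314.3,206.2])}
for k,(a,b) in P.items(): 
    x,r=tri([(C['scene'],a),(C['side'],b)]); print(k,np.round(x,4),r)
```

```text
tube [0.4864 0.3148 0.0245] [0.9 0.9]
big [0.3294 0.2636 0.0151] [0. 0.]
seat [0.5211 0.0784 0.0444] [8.6 8.6]
grip [ 0.518  -0.108   0.1511] [1.6 1.6]
station [ 0.519  -0.0086 -0.0089] [0.1 0.1]
pad [ 0.531  -0.0196  0.0389] [4.5 4.5]
```

```bash
cat >> h.py <<'E'
from scipy.spatial.transform import Rotation as R
def plan(X,ang=None):
    """shift in tool axes (mm) & twist (deg) to world TCP X, tool-x ccw angle ang(deg)"""
    s=manip.state(); M=R.from_quat(s['eef_rot']).as_matrix()
    a=np.degrees(np.arctan2(M[1,0],M[0,0]))
    d=M.T@(np.asarray(X)-s['eef_pos'])*1000
    tw=None if ang is None else (a-ang+180)%360-180
    print('t',s['time_s'],'tcp',np.round(s['eef_pos'],4),'yaw',round(a,2),'tilt',np.round(M[:2,2],4),'q',np.round(s['joint_pos'],2),'shift',np.round(d,1),'twist',tw)
E
python3 - <<'E'
from h import *
C={n:camera_model(n) for n in ['scene','side']}
x1=tri([(C['scene'],(420,235.8)),(C['side'],(246.7,293.3))]);x2=tri([(C['scene'],(453.3,247.5)),(C['side'],(209,312.3))])
print(x1,x2); d=x2[0]-x1[0];print(np.linalg.norm(d),np.degrees(np.arctan2(d[1],d[0])),(x1[0]+x2[0])/2)
plan([0.48,0.0,0.33],90); plan([0.487,0.315,0.2],90)
E
```

```text
(array([0.47530324, 0.27281051, 0.03217877]), array([0.5, 0.5])) (array([0.50236322, 0.36036626, 0.0325962 ]), array([1.8, 1.8]))
0.09164293048119375 72.82571199875999 [0.48883323 0.31658838 0.03238748]
t 1.05 tcp [ 0.2455 -0.5747  0.2226] yaw 23.14 tilt [0. 0.] q [ 1.1   0.41 -0.01  1.6   0.01  1.13 -0.08] shift [ 441.4 -436.4 -107.3] twist -66.86459052291231
t 1.05 tcp [ 0.2455 -0.5747  0.2226] yaw 23.14 tilt [0. 0.] q [ 1.1   0.41 -0.01  1.6   0.01  1.13 -0.08] shift [ 571.6 -723.3   22.7] twist -66.86459052291231
```

{"api": "carry_out", "payload": {"rows": "20 -20 -40 0 0;60 -60 -80 -8 0;100 -95 -105 -16 0;135 -130 -107 -24 0;170 -165 -107 -32 0;205 -200 -107 -40 0;240 -235 -107 -48 0;275 -270 -107 -56 0"}}

```text
time_s: 1.85
eef_pos: [0.3841, -0.238, 0.33]
eef_rot: [0.769, 0.639, 0.0, 0.001]
force: [1.9, 0.2, -0.5]
grip_width: 0.0877
```

Run:
```python
from h import *
plan([0.52,-0.06,0.33],90)
```

```text
t 1.85 tcp [ 0.3841 -0.238   0.33  ] yaw 79.45 tilt [ 0.0008 -0.0009] q [ 0.79  0.05 -0.36  1.81  0.02  1.28  0.25] shift [199.9 101.   -0. ] twist -10.550271706529855
```

{"api": "carry_out", "payload": {"rows": "40 20 0 -5 0;80 40 0 -10.5 0;120 60 0 -10.5 0;160 80 0 -10.5 0;200 101 0 -10.5 0;200 101 0 -10.5 0"}}

```text
time_s: 2.45
eef_pos: [0.5229, -0.0564, 0.3295]
eef_rot: [0.707, 0.708, 0.002, -0.001]
force: [-0.4, 0.4, -0.4]
grip_width: 0.0878
```

Run:
```python
from h import *
plan([0.52,-0.06,0.33],90)
c=camera_model('wrist'); im=capture('wrist'); cv2.imwrite('pics/w1.png',im[:,:,::-1]); np.save('w1.npy',im)
import pickle; pickle.dump(c,open('w1.pkl','wb'))
print(np.round(c['world_from_camera'],3))
for n in ['tube_mid','clip_seat','grip_mid','pad_face','station','stop']:
    for r in tip_of('wrist',n)[:3]: print(n,np.round(r['point'],1),round(r['score'],2))
```

```text
t 2.45 tcp [ 0.5229 -0.0564  0.3295] yaw 90.1 tilt [0.0012 0.0033] q [ 0.48  0.21 -0.55  1.65  0.11  1.31 -0.09] shift [-3.6 -2.9 -0.5] twist 0.09628171079887693
[[ 1.     0.002  0.003  0.523]
 [ 0.003 -0.97  -0.244  0.011]
 [ 0.002  0.244 -0.97   0.491]
 [ 0.     0.     0.     1.   ]]
tube_mid [497.2 143.1] 0.4
clip_seat [326.5  52.5] 0.74
grip_mid [313.2 232.8] 0.96
pad_face [319.8 139.6] 0.7
station [319.8 122.8] 0.92
stop [319.6 138.8] 0.62
```

View pics/w1.png

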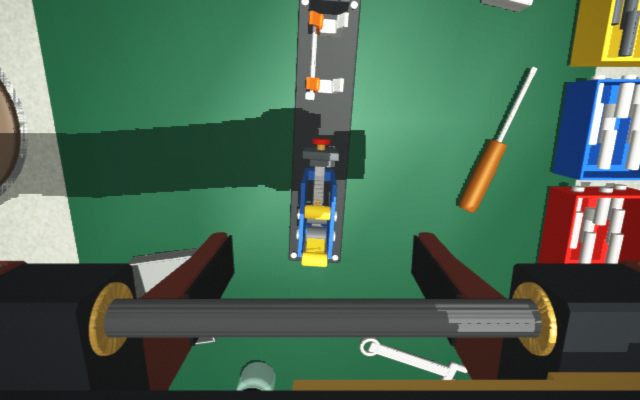

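```bash
cat > crop.py <<'E'
import sys,numpy as np,cv2
f,o,x,y,w,h,k=sys.argv[1:]
im=np.load(f);x,y,w,h,k=map(int,(x,y,w,h,k))
cv2.imwrite(o,cv2.resize(im[y:y+h,x:x+w],None,fx=k,fy=k,interpolation=cv2.INTER_CUBIC)[:,:,::-1])
E
python3 crop.py w1.npy pics/w1a.png 270 0 110 100 6; python3 crop.py w1.npy pics/w1b.png 270 185 110 90 6
python3 - <<'E'
from h import *
import pickle;c=pickle.load(open('w1.pkl','rb'))
for p in [(293.5,257.5),(336.5,258),(304.5,5),(353.5,4)]: print(atz(c,p,0.012))
C={n:camera_model(n) for n in ['scene','side']}
print(tri([(c,(313.2,232.8)),(C['scene'],(283.2,186.6)),(C['side'],(339.4,163.1))]))
print(tri([(c,(326.5,52.5)),(C['side'],(293.1,226.9))]))
E
```

```text
[ 0.4833219  -0.19257128  0.012     ]
[ 0.54574785 -0.19324971  0.012     ]
[0.50248372 0.13888526 0.012     ]
[0.56239434 0.14018748 0.012     ]
(array([ 0.5167935 , -0.10758765,  0.15104546]), array([1.6, 2.2, 1.6]))
(array([0.52437591, 0.07507198, 0.04999323]), array([6.2, 6.2]))
```

View pics/w1a.png

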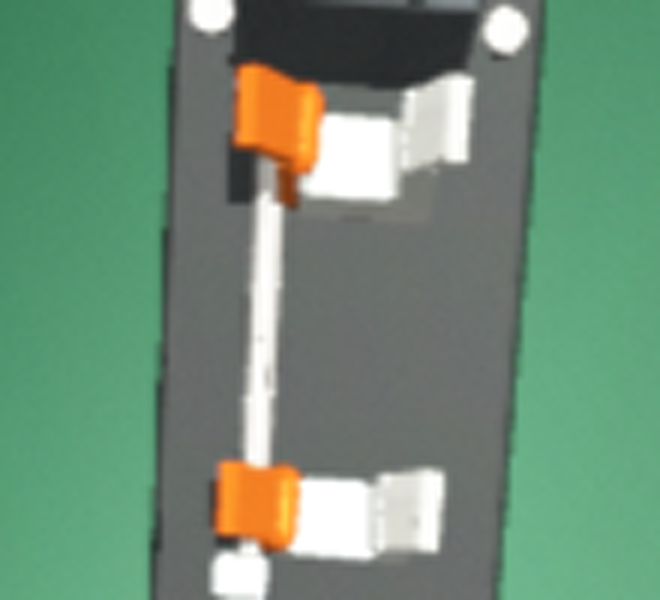

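View pics/w1b.png

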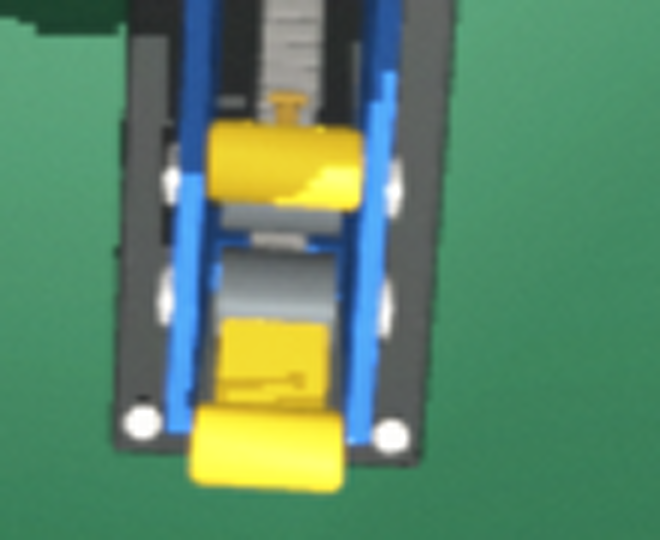

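{"api": "carry_out", "payload": {"rows": "40 5 0 0 0;80 10 0 0 0;115 15 0 0 0;115 15 0 0 0"}}

```text
time_s: 3.2
eef_pos: [0.536, 0.0571, 0.3301]
eef_rot: [0.707, 0.707, 0.001, -0.0]
force: [0.5, -0.6, 0.4]
grip_width: 0.0874
```

```bash
python3 - <<'E'
from h import *
plan([0.52,-0.06,0.33],90)
c=camera_model('wrist'); im=capture('wrist'); cv2.imwrite('pics/w2.png',im[:,:,::-1]); np.save('w2.npy',im)
import pickle; pickle.dump(c,open('w2.pkl','wb'))
for n in ['tube_mid','clip_seat']:
    for r in tip_of('wrist',n)[:3]: print(n,np.round(r['point'],1),round(r['score'],2))
E
python3 crop.py w2.npy pics/w2a.png 270 60 130 150 4
```

```text
t 3.2 tcp [0.536  0.0571 0.3301] yaw 89.97 tilt [0.0009 0.0022] q [ 0.31  0.25 -0.62  1.62  0.14  1.32 -0.33] shift [-117.1  -15.9   -0.2] twist -0.03387861738548281
clip_seat [317.7 148.2] 0.91
```

View pics/w2.png

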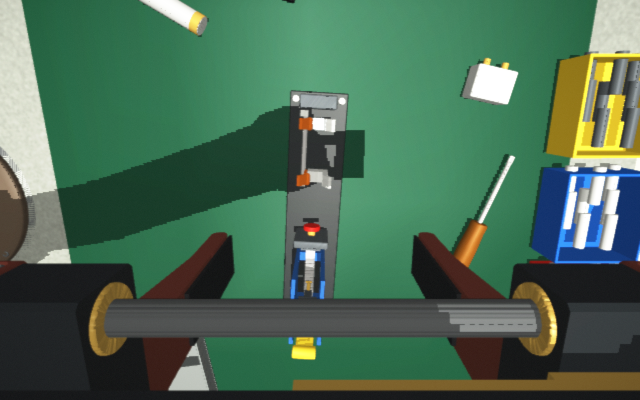

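View pics/w2a.png

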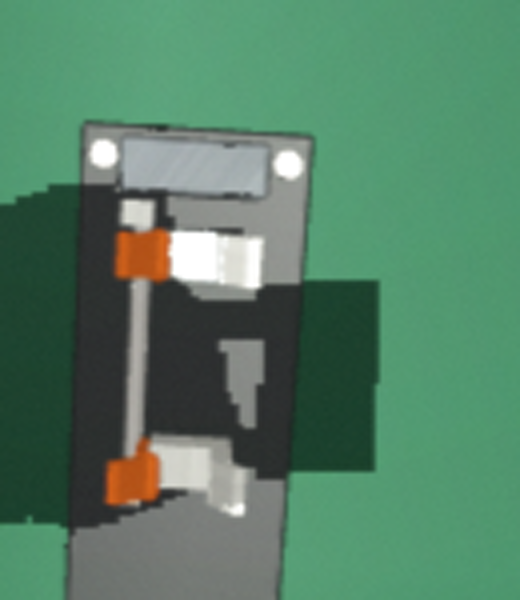

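Run:
```python
from h import *
import pickle;c1=pickle.load(open('w1.pkl','rb'));c=pickle.load(open('w2.pkl','rb'))
L=atz(c,(291,90.5),.010);Rr=atz(c,(348.5,93.75),.010);print('corners',L,Rr,np.linalg.norm(L-Rr),(L+Rr)/2)
d=Rr-L;print(np.degrees(np.arctan2(d[1],d[0]))+90)
s=[atz(c,(295.75,98.25),.012),atz(c,(342,101),.012)];t=[atz(c1,p,.012) for p in [(305.2,1.7),(354.2,5.0),(293.8,255.3),(335.2,257.7)]]
m=lambda a,b:(a+b)/2
print('screws',m(*s),m(t[0],t[1]),m(t[2],t[3]))
for a in (m(*s),m(t[0],t[1])):
    d=a-m(t[2],t[3]);print(np.degrees(np.arctan2(d[1],d[0])),np.linalg.norm(d))
# bottom corners of plate from w1b crop: (113,450),(420,465)
B=[atz(c1,(270+113/6,185+450/6),.01),atz(c1,(270+420/6,185+465/6),.01)];b=m(*B);print('bottom',B,b)
d=m(L,Rr)-b;print(np.degrees(np.arctan2(d[1],d[0])),np.linalg.norm(d))
# lever bars
# triangulate screws between two views
for a,bb in zip([(295.75,98.25),(342,101)],[(305.2,1.7),(354.2,5.0)]): print(tri([(c,a),(c1,bb)]))
u=d[:2]/np.linalg.norm(d[:2])
u=np.array([np.cos(np.radians(86.9)),np.sin(np.radians(86.9))])
o=m(L,Rr)[:2]-.152*u; o2=b[:2]+.2*u; print('origin',o,o2,'seat',o+.08*u,o2+.08*u,'grip',o-.112*u,o2-.112*u)
for z in(.042,.05): print('net seat',atz(c,(317.7,148.2),z),atz(c1,(326.5,52.5),z))
for z in(.147,): print('net grip',atz(c1,(313.2,232.8),z))
```

```text
corners [0.49707947 0.15235664 0.01      ] [0.57182721 0.14834834 0.01      ] 0.07485513335225308 [0.53445334 0.15035249 0.01      ]
86.93049306832616
screws [0.53329609 0.14091413 0.012     ] [0.53332532 0.14080751 0.012     ] [ 0.51383483 -0.19096707  0.012     ]
86.64406306491524 0.3324513039056566
86.6379558195319 0.3323465776439219
bottom [array([ 0.47627457, -0.19734796,  0.01      ]), array([ 0.55105087, -0.20116217,  0.01      ])] [ 0.51366272 -0.19925507  0.01      ]
86.59671644680122 0.3502252020882939
(array([0.50327588, 0.14262268, 0.01170629]), array([0.1, 0.1]))
(array([0.5633676 , 0.13922865, 0.01144618]), array([0., 0.]))
origin [ 0.52623336 -0.00142509] [5.24478483e-01 4.52266841e-04] seat [0.53055967 0.07845785] [0.52880479 0.0803352 ] grip [ 0.52017654 -0.11326119] [ 0.51842166 -0.11138384]
net seat [0.53187953 0.08104201 0.042     ] [0.52929919 0.08019347 0.042     ]
net seat [0.53196622 0.08181247 0.05      ] [0.52919532 0.07895621 0.05      ]
net grip [ 0.51526427 -0.10815571  0.147     ]
```

{"api": "carry_out", "payload": {"rows": "40 -15 15 8 0;80 -30 30 17 0;120 -45 45 17 0;160 -60 60 17 0;195 -66 80 17 0;195 -66 80 17 0;195 -66 80 17 0"}}

```text
time_s: 4.05
eef_pos: [0.4719, 0.2464, 0.2492]
eef_rot: [0.806, 0.592, -0.001, 0.0]
force: [0.5, -0.1, 0.1]
grip_width: 0.0879
```

Run:
```python
from h import *
plan([0.47,0.25,0.25],73)
c=camera_model('wrist'); im=capture('wrist'); cv2.imwrite('pics/w3.png',im[:,:,::-1]); np.save('w3.npy',im)
import pickle; pickle.dump(c,open('w3.pkl','wb'))
for n in ['tube_mid']:
    for r in tip_of('wrist',n)[:3]: print(n,np.round(r['point'],1),round(r['score'],2))
```

```text
t 4.05 tcp [0.4719 0.2464 0.2492] yaw 72.59 tilt [-0.0007 -0.0012] q [-0.03  0.3  -0.67  1.75  0.2   1.16 -1.06] shift [ 2.8 -2.9 -0.8] twist -0.4061987811676886
tube_mid [158.3  40.8] 0.79
tube_mid [199.1 195.7] 0.76
tube_mid [318.  110.5] 0.59
```

View pics/w3.png

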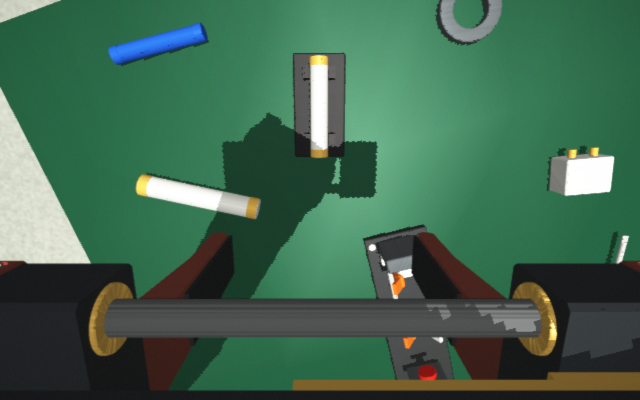

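Run:
```python
from h import *
import pickle;c=pickle.load(open('w3.pkl','rb'));im=np.load('w3.npy')
m=[r for r in masks_of('wrist','tube') ]
for r in m: print(np.round(r['rect'],1),r['score'])
r=[r for r in m if abs(r['rect'][0]-319)<15][0]['region'].astype(np.uint8)
bx=cv2.minAreaRect(cv2.findNonZero(r));print(bx)
b=cv2.boxPoints(bx);b=b[np.argsort(b[:,1])];e1=b[:2].mean(0);e2=b[2:].mean(0)
E=[atz(c,e1,.032),atz(c,e2,.032)];d=E[0]-E[1];print(e1,e2,E,np.linalg.norm(d),np.degrees(np.arctan2(d[1],d[0])),(E[0]+E[1])/2)
C={n:camera_model(n) for n in ['scene','side']}
print(tri([(c,(e1+e2)/2),(C['side'],(228,303))]),tri([(c,(e1+e2)/2),(C['scene'],(436.8,241.8))]))
M=(E[0]+E[1])/2
plan([M[0],M[1],.11],73)
```

```text
[319.8 106.3  17.4 101.7] 0.84
[198.  197.8 126.   42.5] 0.76
[158.1  42.6 102.6  43. ] 0.58
((318.8094177246094, 106.01567077636719), (102.09642791748047, 18.432615280151367), 89.24615478515625)
[318.1378    54.971874] [319.48105 157.05948] [array([0.50563207, 0.36447426, 0.032     ]), array([0.47637743, 0.26703972, 0.032     ])] 0.1017316236262003 73.28765783053055 [0.49100475 0.31575699 0.032     ]
(array([0.49096284, 0.31642816, 0.02843116]), array([1.2, 1.2])) (array([0.49153082, 0.31827736, 0.0334615 ]), array([0.9, 0.9]))
t 4.2 tcp [0.4729 0.2457 0.2501] yaw 72.43 tilt [ 0.001  -0.0006] q [-0.03  0.3  -0.67  1.75  0.2   1.16 -1.06] shift [ 72.3  -4.  140. ] twist -0.5707948397369478
```

{"api": "carry_out", "payload": {"rows": "24 -1 40 -0.6 0;48 -3 80 -0.6 0;72 -4 120 -0.6 0;72 -4 155 -0.6 0;72 -4 155 -0.6 0;72 -4 155 -0.6 0"}}

```text
time_s: 4.8
eef_pos: [0.4901, 0.3165, 0.0953]
eef_rot: [0.803, 0.596, -0.0, 0.0]
force: [-0.1, 0.9, 0.3]
grip_width: 0.0876
```

Run:
```python
from h import *
plan([0.491,0.316,0.016],73.2)
c=camera_model('wrist'); im=capture('wrist'); cv2.imwrite('pics/w4.png',im[:,:,::-1]); np.save('w4.npy',im)
import pickle; pickle.dump(c,open('w4.pkl','wb'))
print(proj(c,[.491,.316,.032]))
```

```text
t 4.8 tcp [0.4901 0.3165 0.0953] yaw 73.12 tilt [-0.0002 -0.0007] q [-0.22  0.56 -0.6   1.8   0.39  0.91 -1.28] shift [-0.2  1.  79.3] twist -0.07623547488310578
[322.2411037  217.99641116]
```

View pics/w4.png

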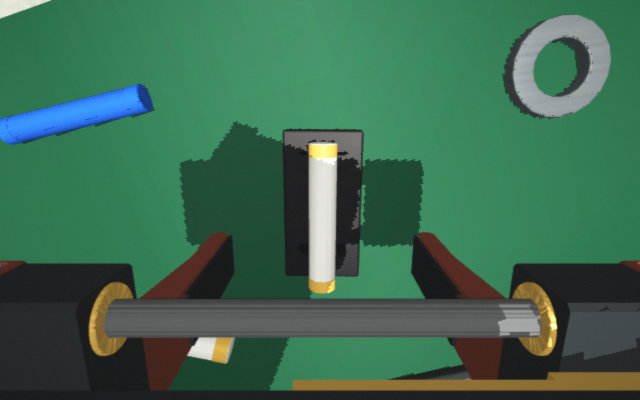

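{"api": "carry_out", "payload": {"rows": "0 1 30 0 0;0 1 60 0 0;0 1 78 0 0;0 1 78 0 0;0 1 78 0 1;0 1 78 0 1;0 1 78 0 1;0 1 78 0 1", "grip_force": 40}}

```text
time_s: 5.65
eef_pos: [0.4908, 0.3176, 0.0177]
eef_rot: [0.803, 0.596, 0.001, 0.0]
force: [-0.6, -0.1, -0.3]
grip_width: 0.0586
```

{"api": "carry_out", "payload": {"rows": "0 0 0 0 1;0 0 0 0 1;0 0 0 0 1;0 0 -15 0 1;0 0 -40 0 1;0 0 -80 0 1;0 0 -120 0 1;0 0 -120 0 1"}}

```text
time_s: 6.45
eef_pos: [0.4924, 0.32, 0.1431]
eef_rot: [0.803, 0.597, 0.005, 0.0]
force: [0.8, 0.5, -0.2]
grip_width: 0.0005
```

{"api": "carry_out", "payload": {"rows": "0 0 0 0 0;0 0 0 0 0;0 0 0 0 0;0 0 0 0 0;0 0 0 0 0;0 0 0 0 0;0 0 0 0 0;0 0 0 0 0"}}

```text
time_s: 7.25
eef_pos: [0.4902, 0.3174, 0.1365]
eef_rot: [0.803, 0.596, -0.0, -0.0]
force: [0.3, 0.5, -0.3]
grip_width: 0.0611
```

Run:
```python
from h import *
plan([0.491,0.316,0.017],73.2)
c=camera_model('wrist'); im=capture('wrist'); cv2.imwrite('pics/w5.png',im[:,:,::-1]); np.save('w5.npy',im)
print(proj(c,[.491,.316,.032]),manip.state()['grip_width'])
```

```text
t 7.25 tcp [0.4902 0.3174 0.1365] yaw 73.24 tilt [-0.0001 -0.    ] q [-0.19  0.51 -0.63  1.76  0.35  0.99 -1.25] shift [ -1.1   1.2 119.5] twist 0.03880295632393427
[322.45103772 203.8197616 ] 0.06481899956587199
```

View pics/w5.png

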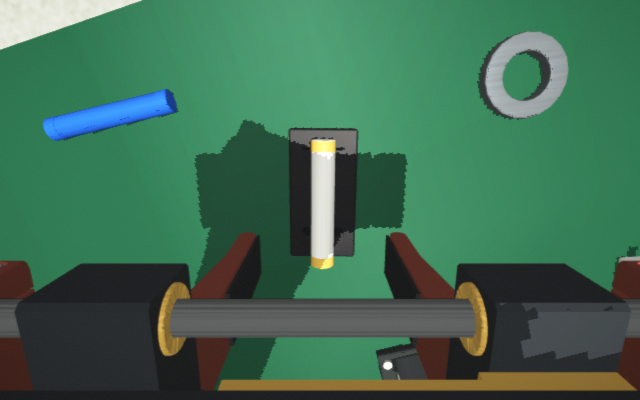

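Lifted too early: the fingers move at only about 80 mm/s. The tube is undisturbed, at (322,203), so I'll go down again and give them time to close.

{"api": "carry_out", "payload": {"rows": "-1 1 40 0 0.4;-1 1 80 0 0.4;-1 1 110 0 0.4;-1 1 119 0 0.4;-1 1 119 0 1;-1 1 119 0 1;-1 1 119 0 1;-1 1 119 0 1", "grip_force": 40}}

```text
time_s: 8.1
eef_pos: [0.4917, 0.3167, 0.0191]
eef_rot: [0.803, 0.596, 0.001, 0.0]
force: [0.5, -0.5, -0.1]
grip_width: 0.0241
```

{"api": "carry_out", "payload": {"rows": "0 0 0 0 1;0 0 0 0 1;0 0 0 0 1;0 0 0 0 1"}}

```text
time_s: 8.5
eef_pos: [0.4912, 0.3166, 0.0186]
eef_rot: [0.803, 0.596, 0.001, 0.0]
force: [-2.0, -0.3, 7.2]
grip_width: 0.0172
```

{"api": "carry_out", "payload": {"rows": "0 0 -20 0 1;0 0 -50 0 1;0 0 -90 0 1;0 0 -130 0 1;0 0 -130 0 1"}}

```text
time_s: 9.0
eef_pos: [0.4932, 0.3183, 0.1532]
eef_rot: [0.803, 0.596, 0.004, 0.0]
force: [0.5, 0.4, -0.8]
grip_width: 0.0173
```

Run:
```python
from h import *
u=np.array([.0584,.9983]);seat=np.array([.5254,-.0005])+.08*u
T=seat-.004*u;print(T)
plan([T[0],T[1],.15],86.65)
c=camera_model('wrist'); im=capture('wrist'); cv2.imwrite('pics/w6.png',im[:,:,::-1]); np.save('w6.npy',im)
```

```text
[0.5298384 0.0753708]
t 9.0 tcp [0.4932 0.3183 0.1532] yaw 73.23 tilt [0.0075 0.0046] q [-0.18  0.49 -0.64  1.74  0.34  1.01 -1.24] shift [-222.1  105.2    2.3] twist -13.418449495896368
```

View pics/w6.png

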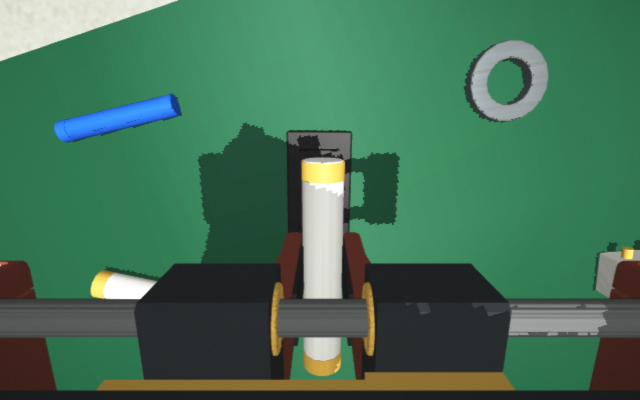

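{"api": "carry_out", "payload": {"rows": "-37 17 0 -2.5 1;-74 35 0 -5 1;-111 52 0 -8 1;-148 70 0 -11 1;-185 87 0 -13.4 1;-222 105 0 -13.4 1;-222 105 0 -13.4 1;-222 105 0 -13.4 1"}}

```text
time_s: 9.85
eef_pos: [0.5268, 0.072, 0.1464]
eef_rot: [0.729, 0.685, -0.001, -0.001]
force: [-0.6, 1.1, -0.9]
grip_width: 0.0172
```

```bash
python3 - <<'E'
from h import *
import pickle
u=np.array([.0584,.9983]);seat=np.array([.5254,-.0005])+.08*u
T=seat-.004*u
plan([T[0],T[1],.11],86.65)
c=camera_model('wrist'); im=capture('wrist'); cv2.imwrite('pics/w7.png',im[:,:,::-1]); np.save('w7.npy',im);pickle.dump(c,open('w7.pkl','wb'))
a=capture('side');b=capture('scene');np.save('s7.npy',a);np.save('o7.npy',b)
E
python3 crop.py s7.npy pics/s7.png 220 120 180 150 4;python3 crop.py o7.npy pics/o7.png 260 140 160 120 5
```

```text
t 9.85 tcp [0.5268 0.072  0.1464] yaw 86.47 tilt [-0.0019 -0.0002] q [ 0.3   0.42 -0.67  1.87  0.31  0.96 -0.57] shift [ 3.5  2.9 36.4] twist -0.1793318750190167
```

View pics/w7.png

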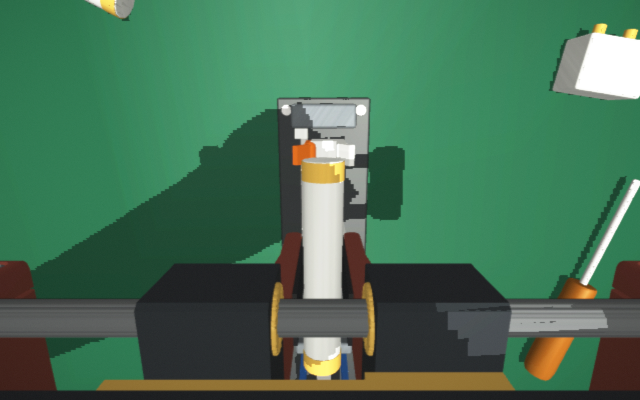

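View pics/s7.png

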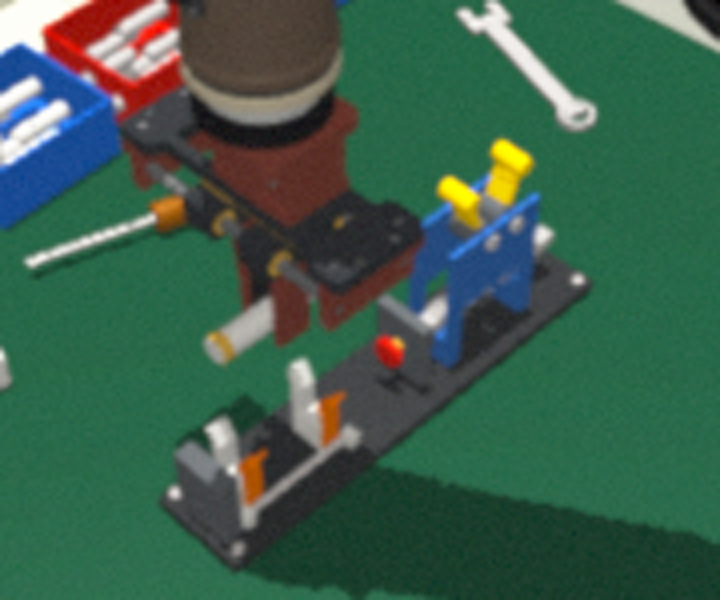

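View pics/o7.png

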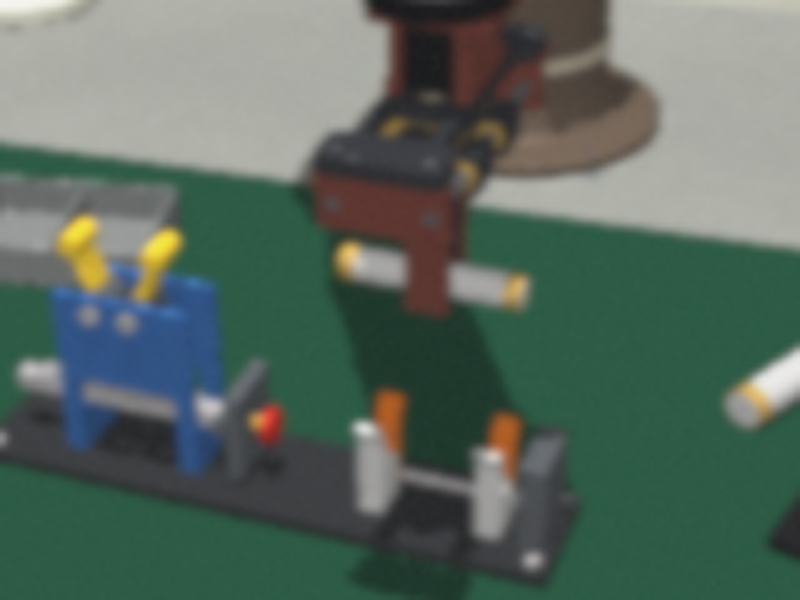

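```bash
python3 crop.py w7.npy pics/w7a.png 265 90 120 100 6
python3 - <<'E'
from h import *
import pickle;c=pickle.load(open('w7.pkl','rb'))
u=np.array([.0584,.9983,0]);n=np.array([u[1],-u[0],0]);t=np.array([.5268,.072,.1464])
for dz in(.0134,): 
  for s in (.05,-.05):
    for dy,dd in((0,9),(0,-9),(9,0),(-9,0)):print(s,dy,dd,np.round(proj(c,t+s*u+n*dy/1000+[0,0,dz+dd/1000]),1))
E
```

```text
0.05 0 9 [319.2 158.4]
0.05 0 -9 [319.6 153.2]
0.05 9 0 [340.9 155.6]
0.05 -9 0 [297.8 155.7]
-0.05 0 9 [320.1 374.3]
-0.05 0 -9 [320.4 349.1]
-0.05 9 0 [338.7 361. ]
-0.05 -9 0 [301.8 361.1]
```

View pics/w7a.png

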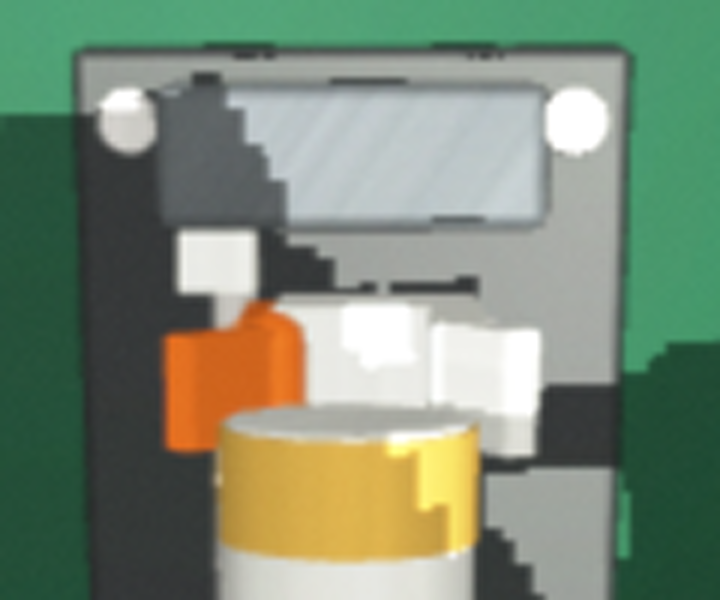

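Run:
```python
from h import *
import pickle;c=pickle.load(open('w7.pkl','rb'))
L=atz(c,(277.5,98),.010);Q=atz(c,(369.7,98.2),.010);m=(L+Q)/2;d=Q-L
print(L,Q,np.linalg.norm(d),np.degrees(np.arctan2(d[1],d[0]))+90,m)
a=np.radians(86.7);u=np.array([np.cos(a),np.sin(a),0]);n=np.array([u[1],-u[0],0])
seat=m-.072*u
# stop top corners z .066 : x 130..146
S=[atz(c,(265+x/6,90+y/6),.066) for x,y in((160,85),(550,85),(550,228),(160,222))];
print('stop rel seat (x,y)',[ (round((s-seat)@u*1000,1),round(-(s-seat)@n*1000,1)) for s in S])
far=atz(c,(323.2,159.8),.1598);near=atz(c,(322.8,361.),.1598)
for k,p in(('far',far),('near',near)): print(k,np.round([(p-seat)@u*1000,-(p-seat)@n*1000],1))
top=atz(c,(323.2,162.5),.1688);print('top',np.round([(top-seat)@u*1000,-(top-seat)@n*1000],1))
print(np.linalg.norm(far-near),'seat',seat)
plan(np.append(seat[:2]-.004*u[:2],.11),86.7)
```

```text
[0.49645542 0.1525352  0.01      ] [0.57074014 0.14786864 0.01      ] 0.07443114872981305 86.40541396366493 [0.53359778 0.15020192 0.01      ]
stop rel seat (x,y) [(np.float64(66.2), np.float64(21.2)), (np.float64(66.1), np.float64(-21.6)), (np.float64(50.7), np.float64(-21.9)), (np.float64(51.5), np.float64(21.6))]
far [41.8  0.6]
near [-56.5   1.1]
top [41.9  0.7]
0.09825498098734216 seat [0.52945317 0.07832131 0.01      ]
t 10.0 tcp [0.5268 0.0749 0.1472] yaw 86.76 tilt [-0.0008  0.0006] q [ 0.3   0.42 -0.67  1.87  0.31  0.96 -0.57] shift [-0.4  2.5 37.1] twist 0.059002503518115645
```

{"api": "carry_out", "payload": {"rows": "1 1 20 0 1;1 1 40 0 1;1 1 40 0 1;1 1 40 0 1;1 1 40 0 1"}}

```text
time_s: 10.5
eef_pos: [0.5288, 0.0752, 0.1085]
eef_rot: [0.727, 0.686, 0.001, 0.0]
force: [0.5, 0.8, -0.4]
grip_width: 0.0173
```

```bash
python3 - <<'E'
from h import *
import pickle
plan([.53,.0743,.11],86.7)
c=camera_model('wrist'); im=capture('wrist'); cv2.imwrite('pics/w8.png',im[:,:,::-1]); np.save('w8.npy',im);pickle.dump(c,open('w8.pkl','wb'))
a=capture('side');b=capture('scene');np.save('s8.npy',a);np.save('o8.npy',b)
print(manip.state()['force'])
E
python3 crop.py w8.npy pics/w8a.png 260 80 130 120 6
python3 crop.py s8.npy pics/s8.png 220 120 180 150 4;python3 crop.py o8.npy pics/o8.png 300 160 120 100 6
```

```text
t 10.5 tcp [0.5288 0.0752 0.1085] yaw 86.71 tilt [0.0011 0.0004] q [ 0.27  0.47 -0.65  1.9   0.36  0.88 -0.62] shift [-0.9  1.2 -1.5] twist 0.006926829567817094
[-0.41105015 -0.48259467 -0.20130226]
```

View pics/w8a.png

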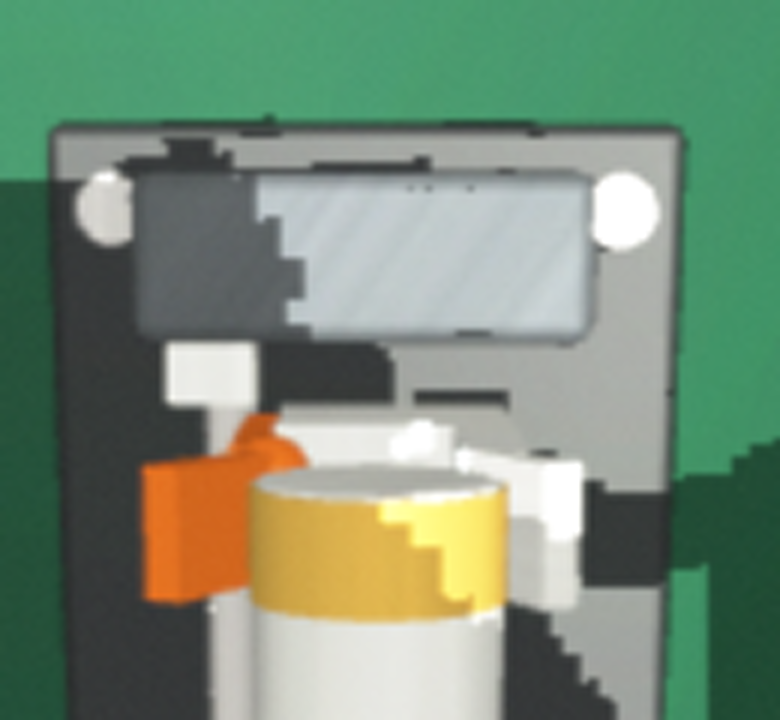

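View pics/w8.png

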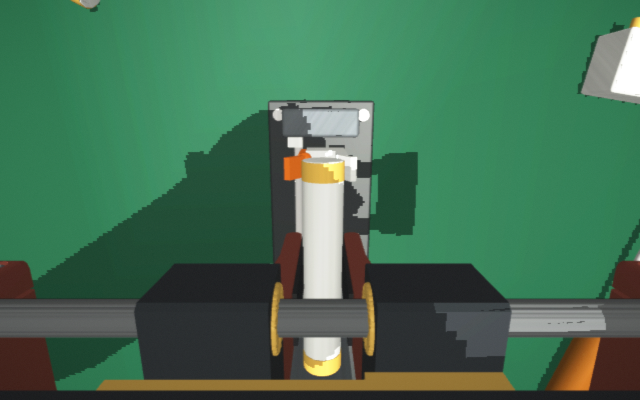

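View pics/o8.png

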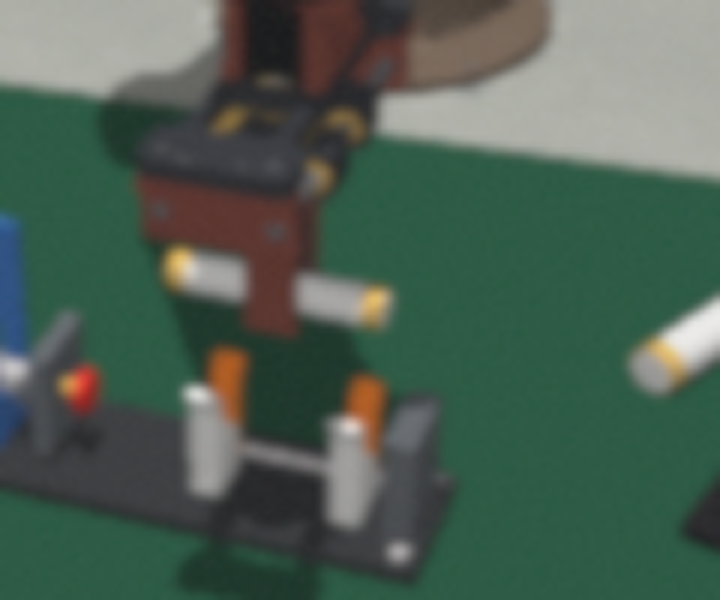

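```bash
cat > rel.py <<'E'
from h import *
import pickle
def rel(name,Lp,Qp,Sp,ztube,far=(323.2,159.8),near=(322.8,361.)):
    c=pickle.load(open(name,'rb'))
    L=atz(c,Lp,.010);Q=atz(c,Qp,.010);m=(L+Q)/2;d=Q-L
    print('plate w',np.linalg.norm(d),'yaw',np.degrees(np.arctan2(d[1],d[0]))+90)
    a=np.radians(86.6);u=np.array([np.cos(a),np.sin(a),0]);n=np.array([u[1],-u[0],0])
    seat=m-.072*u
    f=lambda s:np.round([(s-seat)@u*1000,-(s-seat)@n*1000],1)
    print('stop',[f(atz(c,p,.066)) for p in Sp])
    print('far',f(atz(c,far,ztube)),'near',f(atz(c,near,ztube)),'seat',seat)
E
python3 - <<'E'
from rel import *
g=lambda x,y:(260+x/6,80+y/6)
rel('w8.pkl',g(50,127),g(683,127),[g(135,172),g(592,172),g(590,342),g(137,335)],.1219)
E
```

```text
plate w 0.07450610875848954 yaw 86.76101257940546
stop [array([66.3, 21.4]), array([ 66.4, -21. ]), array([ 50.9, -21.2]), array([51.4, 21.6])]
far [45.2 -1. ] near [-53.1  -1.2] seat [0.52933221 0.07826806 0.01      ]
```

{"api": "carry_out", "payload": {"rows": "0.5 -1 10 0 1;0.5 -1 25 0 1;0.5 -1 40 0 1;0.5 -1 52 0 1;0.5 -1 56 0 1;0.5 -1 56 0 1"}}

```text
time_s: 11.25
eef_pos: [0.5268, 0.0749, 0.0505]
eef_rot: [0.727, 0.686, -0.001, -0.001]
force: [0.3, 1.3, -1.4]
grip_width: 0.0169
```

```bash
python3 - <<'E'
from h import *
import pickle
plan([.53,.0743,.11],86.7)
print(manip.state()['force'])
c=camera_model('wrist'); im=capture('wrist'); cv2.imwrite('pics/w9.png',im[:,:,::-1]); np.save('w9.npy',im);pickle.dump(c,open('w9.pkl','wb'))
a=capture('side');np.save('s9.npy',a)
E
python3 crop.py w9.npy pics/w9a.png 240 80 170 120 4
python3 crop.py s9.npy pics/s9.png 240 170 110 100 6
```

```text
t 11.25 tcp [0.5268 0.0749 0.0505] yaw 86.65 tilt [-0.0019 -0.    ] q [ 0.23  0.55 -0.6   1.95  0.43  0.77 -0.68] shift [ -0.4   3.1 -59.5] twist -0.045180190340886384
[ 0.2550173   1.28360208 -1.40354527]
```

View pics/w9a.png

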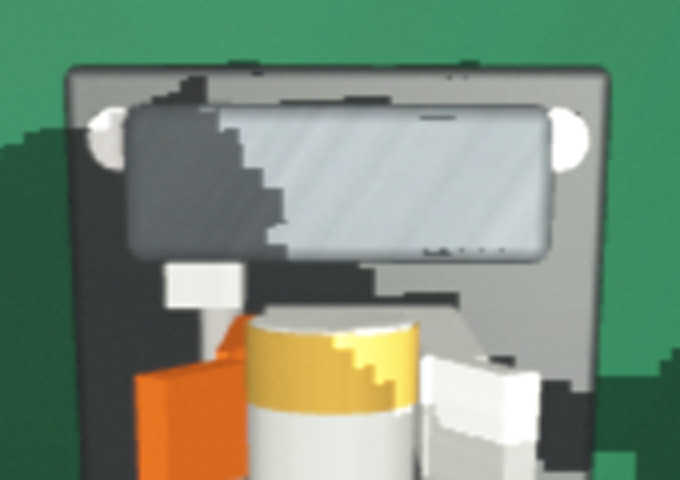

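View pics/s9.png

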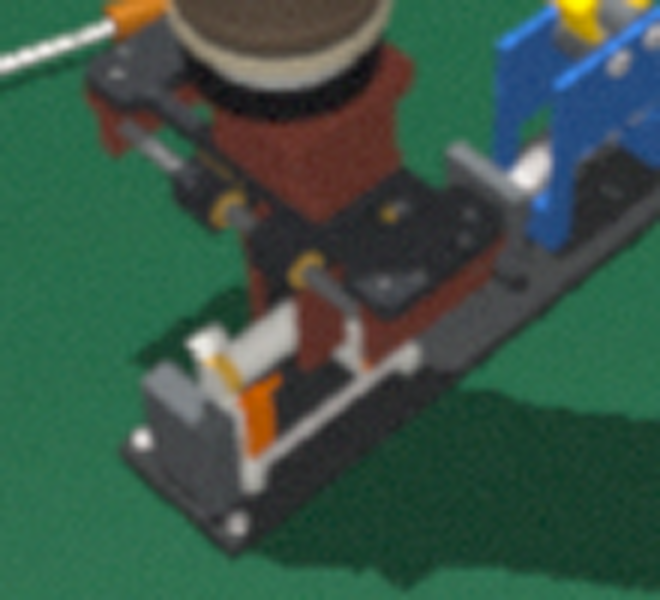

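Run:
```python
from rel import *
g=lambda x,y:(240+x/4,80+y/4)
rel('w9.pkl',g(65,69),g(610,68),[g(125,105),g(552,105),g(550,262),g(130,260)],.0639)
```

```text
plate w 0.0745605768532274 yaw 86.8074742805833
stop [array([66.3, 21.4]), array([ 66.4, -21.1]), array([ 50.9, -21.5]), array([51. , 21.4])]
far [44.7  0.7] near [-53.5   0.6] seat [0.52910103 0.07829806 0.01      ]
```

{"api": "carry_out", "payload": {"rows": "1 0.5 3 0 1;1 0.5 6 0 1;1 0.5 9 0 1;1 0.5 11 0 1;1 0.5 11 0 1"}}

```text
time_s: 11.85
eef_pos: [0.5285, 0.0761, 0.0414]
eef_rot: [0.727, 0.686, 0.001, 0.0]
force: [-2.1, 0.3, 7.0]
grip_width: 0.017
```

{"api": "carry_out", "payload": {"rows": "0 0 3 0 1;0 0 6 0 1;0 0 9 0 1;0 0 11 0 1;0 0 12 0 1;0 0 12 0 1"}}

```text
time_s: 12.45
eef_pos: [0.5279, 0.0756, 0.0286]
eef_rot: [0.728, 0.686, -0.0, 0.0]
force: [-0.9, 0.4, 2.8]
grip_width: 0.0169
```

```bash
python3 - <<'E'
from h import *
import pickle
plan([.53,.0743,.11],86.7)
print(manip.state()['force'])
c=camera_model('wrist'); im=capture('wrist'); cv2.imwrite('pics/w10.png',im[:,:,::-1]); np.save('w10.npy',im);pickle.dump(c,open('w10.pkl','wb'))
E
python3 crop.py w10.npy pics/w10a.png 240 80 170 120 4
```

```text
t 12.45 tcp [0.5279 0.0756 0.0286] yaw 86.63 tilt [-0.0003 -0.0004] q [ 0.21  0.58 -0.58  1.96  0.46  0.73 -0.7 ] shift [ -1.2   2.1 -81.4] twist -0.07019172517675543
[-0.93123152  0.37215466  2.77671454]
```

View pics/w10a.png

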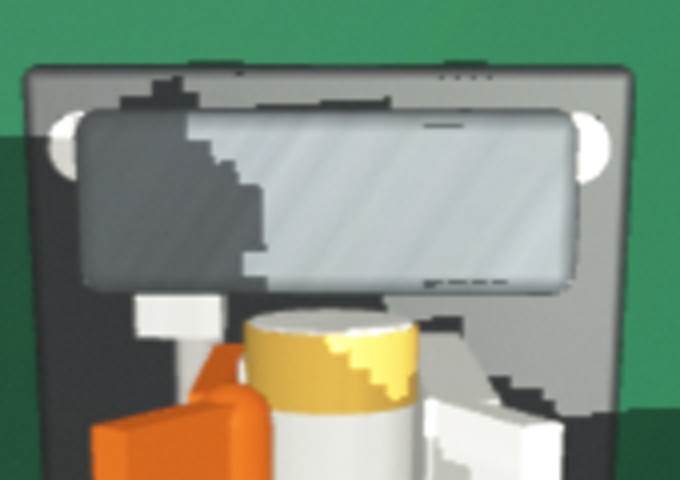

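{"api": "carry_out", "payload": {"rows": "0 0 1 0 1;0 0 2 0 1;0 0 2 0 1"}}

```text
time_s: 12.8
eef_pos: [0.528, 0.0756, 0.0284]
eef_rot: [0.728, 0.686, -0.0, 0.001]
force: [-8.4, -2.4, 24.4]
grip_width: 0.017
```

{"api": "carry_out", "payload": {"rows": "0 0 -2 0 1;0 0 -2 0 0;0 0 -2 0 0;0 0 -2 0 0;0 0 -2 0 0;0 0 -2 0 0;0 0 -2 0 0;0 0 -20 0 0"}}

```text
time_s: 13.6
eef_pos: [0.5265, 0.0754, 0.045]
eef_rot: [0.728, 0.686, -0.001, -0.001]
force: [0.7, -0.1, 0.4]
grip_width: 0.0697
```

{"api": "carry_out", "payload": {"rows": "0 0 -30 0 0;0 0 -70 0 0;0 0 -110 0 0;0 0 -150 0 0;0 0 -180 0 0;0 0 -180 0 0"}}

```text
time_s: 14.2
eef_pos: [0.5301, 0.0766, 0.2309]
eef_rot: [0.728, 0.686, 0.003, 0.002]
force: [-0.5, 0.1, -0.2]
grip_width: 0.0877
```

```bash
python3 - <<'E'
from h import *
import pickle
u=np.array([.0584,.9983]);g=np.array([.5254,-.0005])-.112*u;print(g)
plan([g[0],g[1],.21],180); plan([g[0],g[1],.21],0)
c=camera_model('wrist'); im=capture('wrist'); cv2.imwrite('pics/w11.png',im[:,:,::-1]); np.save('w11.npy',im);pickle.dump(c,open('w11.pkl','wb'))
a=capture('side');b=capture('scene');np.save('s11.npy',a);np.save('o11.npy',b)
E
python3 crop.py s11.npy pics/s11.png 240 130 140 130 5;python3 crop.py o11.npy pics/o11.png 240 160 160 100 5
```

```text
[ 0.5188592 -0.1123096]
t 14.2 tcp [0.5301 0.0766 0.2309] yaw 86.63 tilt [0.0071 0.0005] q [ 0.34  0.33 -0.71  1.77  0.24  1.12 -0.51] shift [-189.3   -0.3   20.7] twist -93.3714677915254
t 14.2 tcp [0.5301 0.0766 0.2309] yaw 86.63 tilt [0.0071 0.0005] q [ 0.34  0.33 -0.71  1.77  0.24  1.12 -0.51] shift [-189.3   -0.3   20.7] twist 86.62853220847461
```

View pics/w11.png

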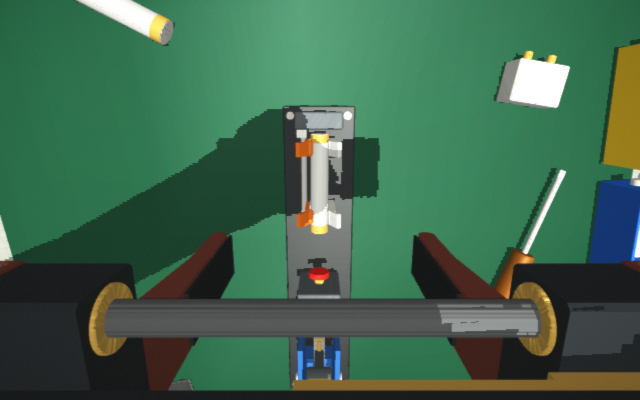

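View pics/s11.png

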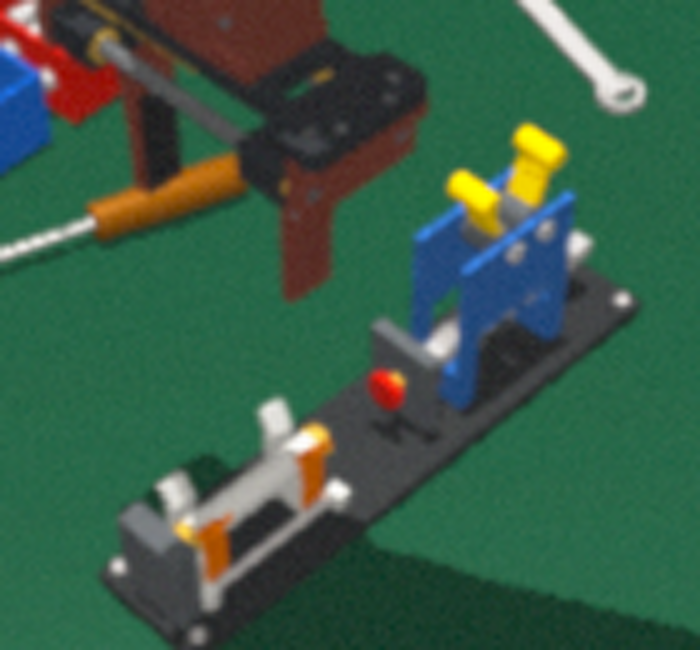

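View pics/o11.png

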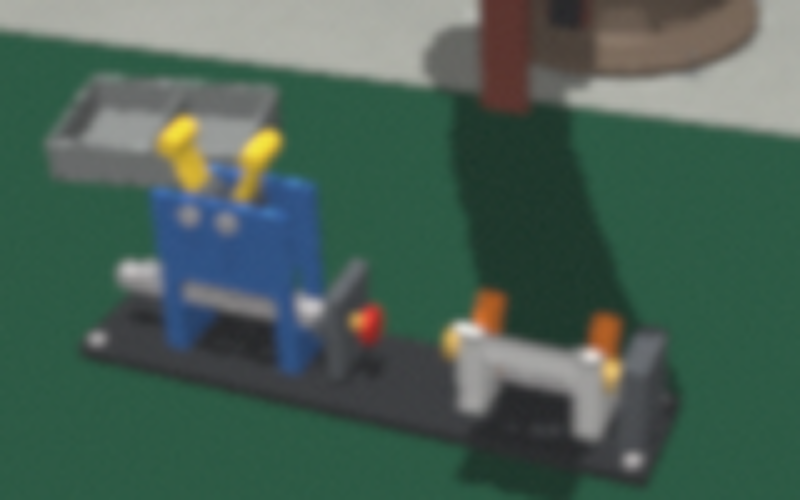

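{"api": "carry_out", "payload": {"rows": "-25 0 0 -8.5 0;-50 0 0 -17 0;-75 0 0 -25.5 0;-100 0 0 -34 0;-125 0 0 -42.5 0;-150 0 0 -51 0;-170 0 0 -59.5 0;-189 0 0 -68 0"}}

```text
time_s: 15.15
eef_pos: [0.5159, -0.114, 0.2248]
eef_rot: [0.217, 0.976, 0.0, -0.001]
force: [0.4, 0.3, -0.4]
grip_width: 0.0879
```

Run:
```python
from h import *
plan([.5189,-.1123,.23],176.6)
import pickle;c=pickle.load(open('w11.pkl','rb'))
g=np.array([.0584,.9983]);o=np.array([.5254,-.0005])
for p,z in(((319,270),.047),((319,266),.042),((319.5,134),.042),((319.5,234),.042)):
  print(p,((atz(c,p,z)[:2]-o)@g)*1000)
```

```text
t 15.15 tcp [ 0.5159 -0.114   0.2248] yaw 154.97 tilt [-0.0027  0.001 ] q [ 0.83  0.38 -0.89  1.78  0.32  1.14  0.97] shift [-2.   2.8 -5.2] twist -21.63428859048622
(319, 270) -16.873130858370267
(319, 266) -14.571664121423956
(319.5, 134) 124.28650546773979
(319.5, 234) 21.563257370956066
```

{"api": "carry_out", "payload": {"rows": "0 0 0 -8 0;0 0 0 -16 0;0 0 0 -21.6 0;0 0 0 -21.6 0;0 0 0 -21.6 0"}}

```text
time_s: 15.65
eef_pos: [0.5164, -0.1128, 0.2254]
eef_rot: [0.034, 0.999, 0.001, -0.001]
force: [-0.1, 0.2, -0.2]
grip_width: 0.0878
```

Run:
```python
from h import *
import pickle
plan([.5189,-.1123,.128],176.6)
c=camera_model('wrist'); im=capture('wrist'); cv2.imwrite('pics/w12.png',im[:,:,::-1]); np.save('w12.npy',im);pickle.dump(c,open('w12.pkl','wb'))
print(proj(c,[.5189,-.1123,.147]))
for n in ['grip_mid','trigger_grip']:
    for r in tip_of('wrist',n)[:3]: print(n,np.round(r['point'],1),round(r['score'],2))
```

```text
t 15.65 tcp [ 0.5164 -0.1128  0.2254] yaw 176.07 tilt [-0.0017  0.0011] q [ 0.88  0.41 -0.98  1.78  0.37  1.15  1.29] shift [-2.7  0.6 97.4] twist -0.5264900820981211
[322.60495599 212.66503175]
grip_mid [322.2 205.7] 0.67
trigger_grip [512.  183.2] 0.73
trigger_grip [338.7 199.6] 0.55
```

View pics/w12.png

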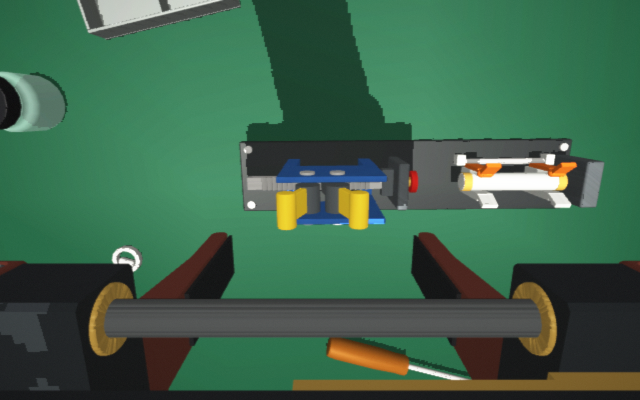

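{"api": "carry_out", "payload": {"rows": "-1 0.5 30 -0.5 0;-1 0.5 60 -0.5 0;-1 0.5 85 -0.5 0;-1 0.5 97 -0.5 0;-1 0.5 97 -0.5 0;-1 0.5 97 -0.5 0"}}

```text
time_s: 16.4
eef_pos: [0.5185, -0.1122, 0.1304]
eef_rot: [0.028, 1.0, 0.0, 0.0]
force: [0.0, -0.5, 0.2]
grip_width: 0.088
```

```bash
python3 - <<'E'
from h import *
import pickle
plan([.5180,-.1123,.128],176.6)
c=camera_model('wrist'); im=capture('wrist'); cv2.imwrite('pics/w13.png',im[:,:,::-1]); np.save('w13.npy',im);pickle.dump(c,open('w13.pkl','wb'))
print(manip.state()['force'])
a=capture('side');np.save('s13.npy',a)
E
python3 crop.py s13.npy pics/s13.png 240 130 140 130 5
```

```text
t 16.4 tcp [ 0.5185 -0.1122  0.1304] yaw 176.74 tilt [0.0008 0.    ] q [ 0.81  0.51 -0.91  1.88  0.49  0.98  1.2 ] shift [ 0.5 -0.1  2.4] twist 0.13992601048511233
[ 1.00569634 -0.54631398  0.70327658]
```

View pics/w13.png

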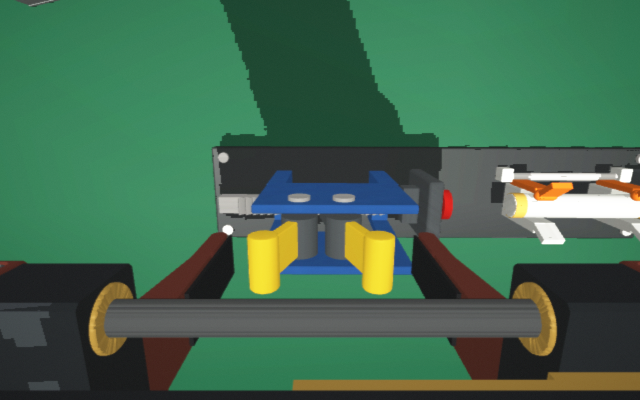

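View pics/s13.png

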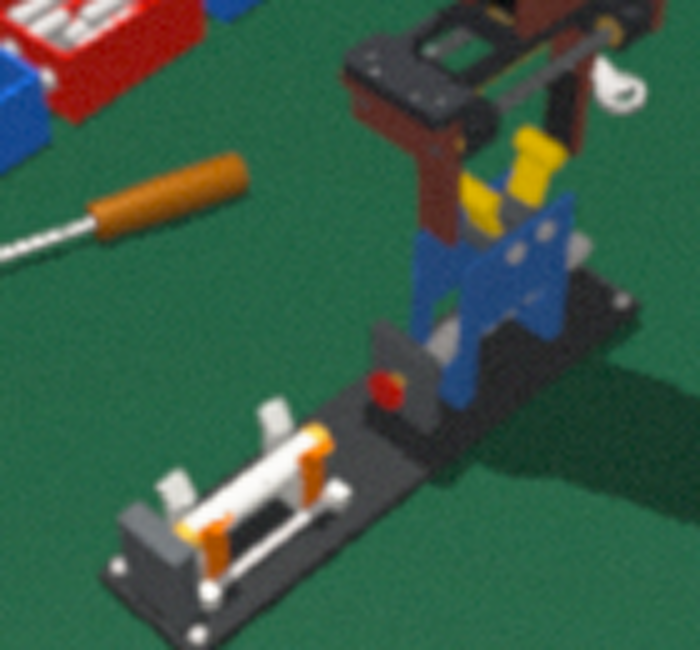

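{"api": "carry_out", "payload": {"rows": "0 0 1 0 1;0 0 1 0 1;0 0 1 0 1;0 0 1 0 1;0 0 1 0 1;0 0 1 0 1;0 0 1 0 1;0 0 1 0 1", "grip_force": 10}}

```text
time_s: 17.3
eef_pos: [0.5191, -0.113, 0.1297]
eef_rot: [0.029, 1.0, -0.001, 0.001]
force: [-0.4, -1.4, 7.6]
grip_width: 0.0336
```

```bash
cat > look.py <<'E'
import sys
from h import *
t=sys.argv[1]
s=manip.state();print(s['time_s'],s['grip_width'],s['force'],s['eef_pos'])
im=capture('wrist');cv2.imwrite(f'pics/{t}.png',im[:,:,::-1]);np.save(f'{t}.npy',im)
E
python3 look.py k1
```

```text
17.3 0.03361571762063488 [-0.35373309 -1.4394286   7.59125801] [ 0.51907162 -0.11295892  0.12971987]
```

View pics/k1.png

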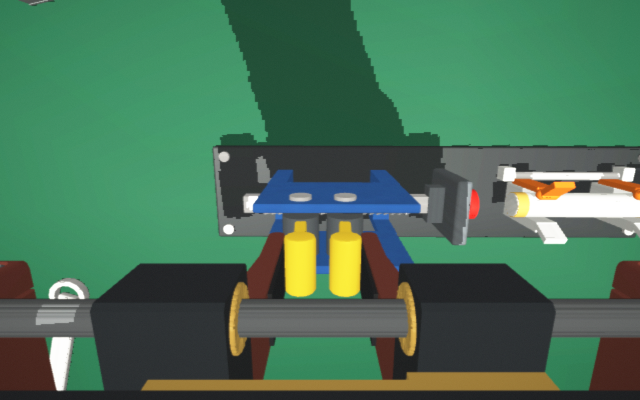

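{"api": "carry_out", "payload": {"rows": "0 0 0 0 0.18;0 0 0 0 0.18;0 0 0 0 0.18;0 0 0 0 0.18;0 0 0 0 0.18;0 0 0 0 0.18;0 0 0 0 0.18"}}

```text
time_s: 18.05
eef_pos: [0.518, -0.1121, 0.1286]
eef_rot: [0.028, 1.0, 0.0, 0.0]
force: [-0.4, -0.2, 0.0]
grip_width: 0.0719
```

{"api": "carry_out", "payload": {"rows": "0 0 0 0 1;0 0 0 0 1;0 0 0 0 1;0 0 0 0 1;0 0 0 0 1;0 0 0 0 1;0 0 0 0 1;0 0 0 0 1"}}

```text
time_s: 18.85
eef_pos: [0.519, -0.113, 0.1296]
eef_rot: [0.029, 1.0, -0.001, 0.001]
force: [-1.3, -1.9, 7.2]
grip_width: 0.0333
```

```bash
python3 look.py k2
```

```text
18.85 0.033298190245392545 [-1.33012924 -1.86761015  7.22137583] [ 0.51901915 -0.11295651  0.12960579]
```

View pics/k2.png

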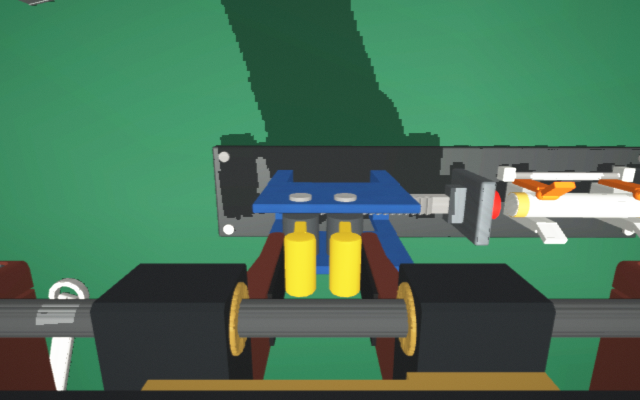

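{"api": "carry_out", "payload": {"rows": "0 0 0 0 0.18;0 0 0 0 0.18;0 0 0 0 0.18;0 0 0 0 0.18;0 0 0 0 0.18;0 0 0 0 0.18;0 0 0 0 0.18"}}

```text
time_s: 19.6
eef_pos: [0.518, -0.112, 0.1286]
eef_rot: [0.028, 1.0, 0.0, 0.0]
force: [-0.1, 0.5, 0.4]
grip_width: 0.0721
```

{"api": "carry_out", "payload": {"rows": "0 0 0 0 1;0 0 0 0 1;0 0 0 0 1;0 0 0 0 1;0 0 0 0 1;0 0 0 0 1;0 0 0 0 1;0 0 0 0 1"}}

```text
time_s: 20.4
eef_pos: [0.519, -0.1129, 0.1296]
eef_rot: [0.029, 1.0, -0.001, 0.001]
force: [-0.2, -1.7, 6.9]
grip_width: 0.0336
```

```bash
python3 look.py k3; python3 crop.py k3.npy pics/k3a.png 410 150 230 110 3
```

```text
20.4 0.03356741956885387 [-0.24771845 -1.69685866  6.90252989] [ 0.5190189  -0.1129473   0.12961497]
```

View pics/k3.png

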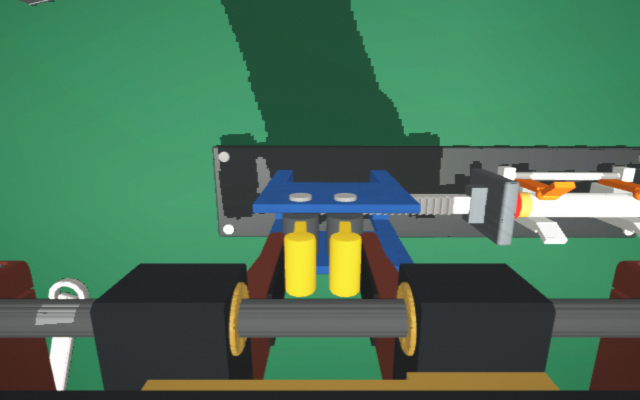

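View pics/k3a.png

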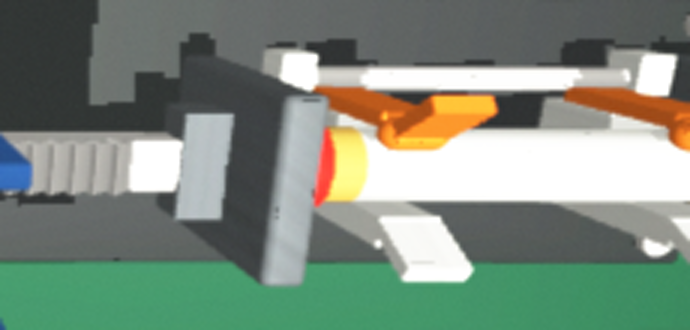

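{"api": "carry_out", "payload": {"rows": "0 0 0 0 0.18;0 0 0 0 0.18;0 0 0 0 0.18;0 0 0 0 0.18;0 0 0 0 0.18;0 0 0 0 0.18;0 0 0 0 0.18"}}

```text
time_s: 21.15
eef_pos: [0.518, -0.112, 0.1286]
eef_rot: [0.028, 1.0, 0.0, 0.0]
force: [0.3, 0.5, 0.9]
grip_width: 0.0718
```

{"api": "carry_out", "payload": {"rows": "0 0 0 0 1;0 0 0 0 1;0 0 0 0 1;0 0 0 0 1;0 0 0 0 1;0 0 0 0 1;0 0 0 0 1;0 0 0 0 1"}}

```text
time_s: 21.95
eef_pos: [0.5189, -0.1129, 0.1302]
eef_rot: [0.029, 1.0, -0.001, 0.001]
force: [-3.2, -2.2, 13.7]
grip_width: 0.0479
```

```bash
python3 look.py k4; python3 crop.py k4.npy pics/k4a.png 410 150 230 110 3
```

```text
21.95 0.04785368449954788 [-3.2378344  -2.1513017  13.73852928] [ 0.51890421 -0.11292237  0.1301521 ]
```

View pics/k4.png

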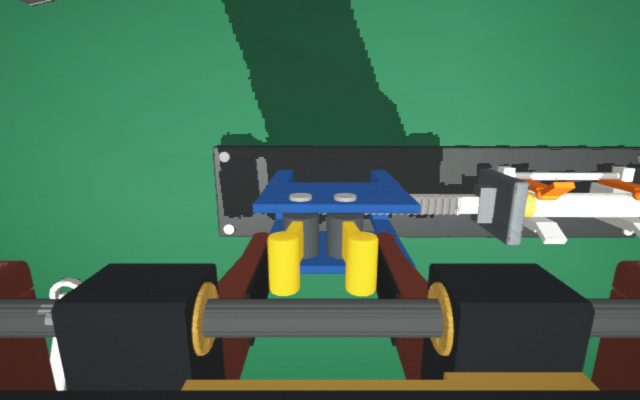

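View pics/k4a.png

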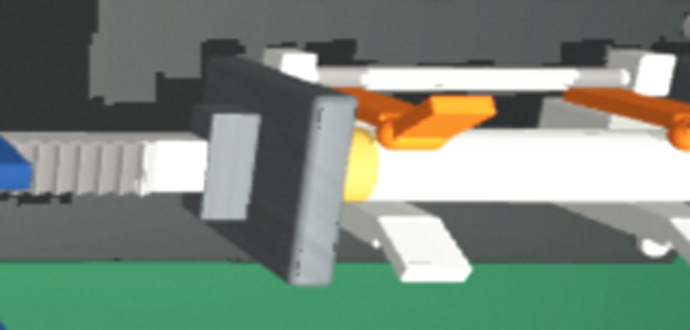

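{"api": "carry_out", "payload": {"rows": "0 0 0 0 1;0 0 0 0 1;0 0 0 0 1;0 0 0 0 1;0 0 0 0 1;0 0 0 0 1", "grip_force": 12}}

```text
time_s: 22.6
eef_pos: [0.5191, -0.113, 0.1306]
eef_rot: [0.029, 1.0, -0.001, 0.001]
force: [-4.0, -1.8, 18.0]
grip_width: 0.0423
```

```bash
python3 look.py k5; python3 crop.py k5.npy pics/k5a.png 410 150 230 110 3
python3 - <<'E'
from h import *
a=capture('side');np.save('s15.npy',a);b=capture('scene');np.save('o15.npy',b);cv2.imwrite('pics/o15f.png',b[:,:,::-1])
E
python3 crop.py s15.npy pics/s15.png 240 150 130 110 6;python3 crop.py o15.npy pics/o15.png 290 190 110 80 7
```

```text
22.6 0.042264053677276994 [-3.96451829 -1.76637112 18.0382571 ] [ 0.51907935 -0.11295289  0.13060758]
```

View pics/k5a.png

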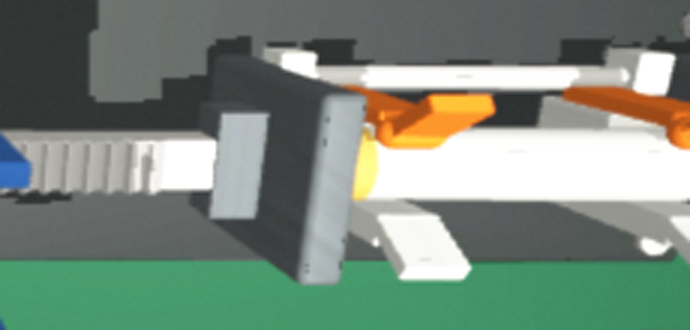

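View pics/s15.png

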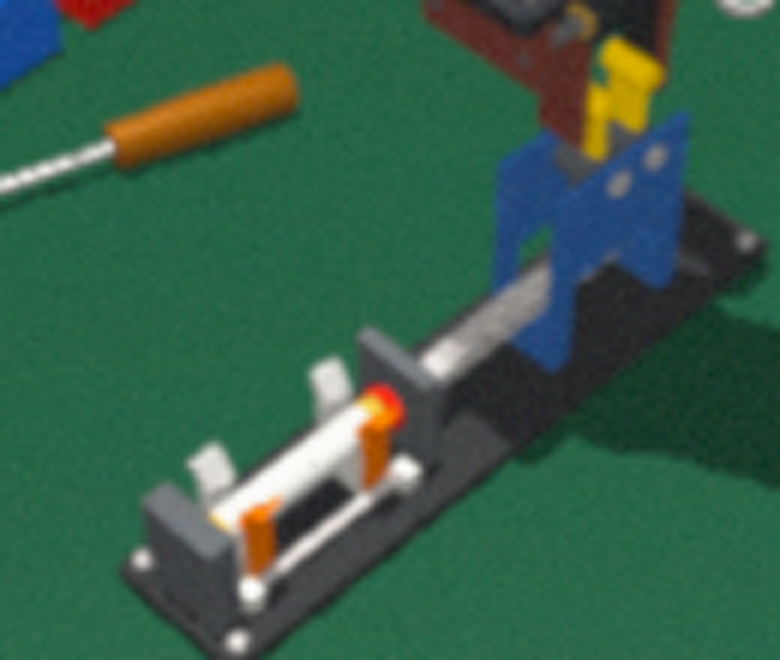

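View pics/o15.png

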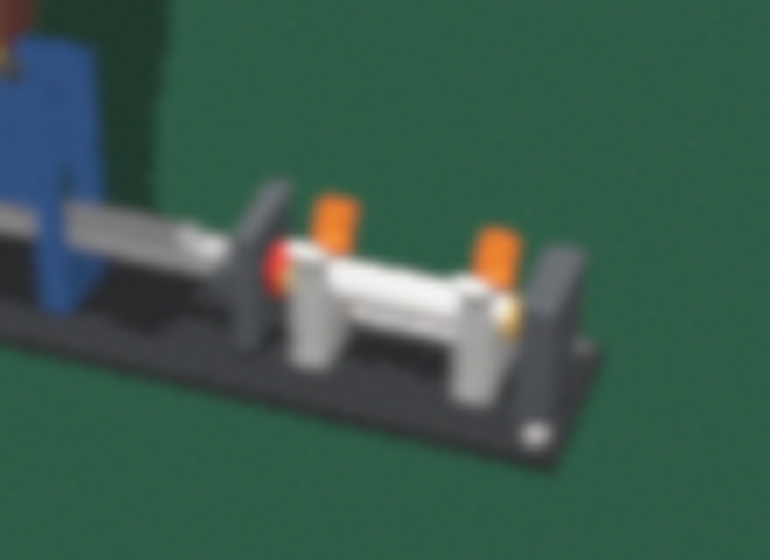

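{"api": "carry_out", "payload": {"rows": "0 0 0 0 1;0 0 0 0 1;0 0 0 0 1;0 0 0 0 1;0 0 0 0 1;0 0 0 0 1"}}

```text
time_s: 23.35
eef_pos: [0.5191, -0.1129, 0.1306]
eef_rot: [0.029, 1.0, -0.001, 0.001]
force: [-3.5, -2.3, 18.1]
grip_width: 0.0424
```

```bash
python3 look.py k6; python3 crop.py k6.npy pics/k6a.png 410 150 230 110 3
```

```text
23.35 0.04236878627068458 [-3.49332964 -2.28402552 18.09879358] [ 0.51908894 -0.11293941  0.13060825]
```

View pics/k6a.png

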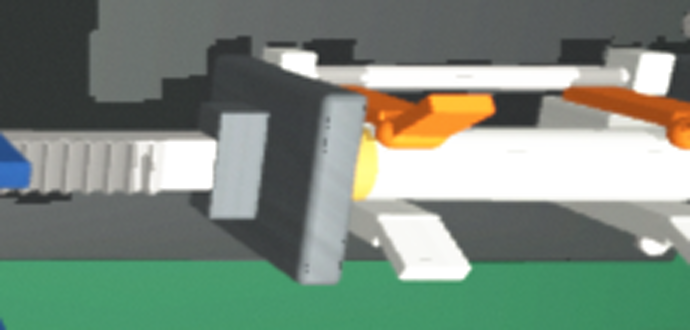

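Nothing changed over 0.75 s: the opening stayed at 42.4 mm, and the jaw plate and tube are at the same pixels. Handing in.

```bash
python3 -c "
from workcell import order
print(order.finish_job())"
```

```text
the job is handed in; nothing more can be done
None
```

The tube is clamped in the station and I handed the job in at about 23 s, with the levers still squeezed. `finish_job` gives no verdict.

**What I did:** I took the brass-banded tube from the black cradle; the loose larger tube and the blue one were left alone. I pressed it down past the orange jaw until the reaction rose to about 24 N, at the height expected for fully home. I then pumped the levers three full strokes at 10 N, plus a fourth held at 12 N.

**Last checks:**
- **Hold:** the grip opening stayed at 42.4 mm for the last 0.75 s, so the levers are partly squeezed.
- **Tube:** it stopped moving when the force was raised from 10 to 12 N. The wrist, side and scene pictures are consistent with it sitting against the stop with both claws over it.
- **Pad:** I estimate it is pushed in 6 to 7 mm with about 13 N. This comes from jaw movement in the pictures and the force table you gave; I had no direct reading.
- **Bystanders:** I saw none moved, but I did not measure their positions at the end.

**What went wrong or disagreed:**
- My first grasp lifted before the slow fingers had closed. The tube was undisturbed and the second grasp held.
- The trained network's clip seat position was 6 to 9 mm off between views, so I placed the tube from the plate corners and the stop instead.

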